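Put light-sensitive resin vials away in a light-tight box

ROBOT

A 6-joint arm with a two-finger parallel gripper is mounted at the origin on the work surface. World frame = base frame: x ahead of the robot, y to its left, z up, the work surface at z = 0. Lengths are in m, angles in rad, forces in N, time in s.
With the tool pointing down it reaches from about 0.2 to 0.875 m from the base axis. Payload 3.4 kg.
Tool frame: the origin (TCP) lies midway between the tips of the shut fingers; the grasp point (between the pads) lies 19 mm behind it (robot.pinch_z is the distance from the TCP to the grasp point, in m); x points along the fingers, y is the direction in which the jaws open and shut, and the axes are right-handed (so a half turn about x gives the same grasp; the last joint's range is limited). The gripper opens to 94 mm and grips with 3 to 60 N. Pads are 16 mm wide; open, the fingers measure 119 mm over their backs; the gripper's body (75 mm by 177 mm) begins 78 mm behind the grasp point.
Start: joints at [1.005, 0.276, 1.505, -0, 1.361, -0.121], TCP at [0.247, 0.519, 0.184] pointing down, gripper open.
Joint ranges: [-2.89, 2.89], [-0.75, 2.08], [0.22, 2.7], [-1.18, 4.32], [0.11, 2.71], [-2.7, 2.7]. Speed limits (rad/s): [2.57, 2.57, 3.14, 3.14, 3.14, 3.14].

INTERFACE

Orientations are given as a unit quaternion [x, y, z, w].
In Python, from plant import robot gives the robot as it stands. The module is installed in compiled form; this text tells all that it offers.
- The arm moves only by the tool play_rows, never from a script. Its argument "rows" is a list that holds one entry, the list of rows, each a list of 7 numbers: the shift along the tool's x, y, z in units of 50 mm (1.0 is 50 mm), then the turn, a rotation vector about the tool's x, y, z in units of 5 degrees (1.0 is 5 degrees), then the closure, from 0 (fully open) to 1 (shut). A call has 1 to 5 rows; each row shifts and turns the pose as measured when the row begins, along the tool's axes as they then stand; what a row does not reach is not made up. A row lasts 1/8 s, in which the tool goes at most 62.5 mm and 10.7 degrees, less where a joint would pass 70% of its speed; a pose out of reach is approached as far as the arm can. A call is refused whole if a number of a shift passes 1 or a number of a turn 1, either way. A call with a gripper value outside its range is refused whole. The fingers move at their own pace and stop on an object; "squeeze" is the grip in N (left out, the last holds). Time passes only in rows, so rows that do not move let the fingers close. It gives the time, the measured TCP pose, the force and the opening at its end, in the units of the state.
- robot.state(): the state, without advancing time (a new reading comes with each control period).
- robot.grab_frame(name): name is "scene" or "top" or "wrist"; returns the picture (400x640x3 uint8, blue, green, red); there is no depth.
- robot.camera_model(name): a dict with "intrinsics" (3x3 intrinsics, pixels), "origin" and "orientation" of the camera in the world. Camera axes: x right, y down, z forward; pixel columns grow to the right and rows downward; lengths in m; the calibration is good to about 2 mm. A picture is of the moment at which its call begins: read the wrist's pose just before it. camera_model takes no time and is no camera call; for the wrist camera it gives the pose at the moment of the call.
- robot.job_done(): hands the job in, once; it reports no verdict.
Trained networks look in the newest picture that a camera, given by its name, has taken for a name from the list of things; names that differ only in an ending like _2 or _b are one class to them, and where a whole thing is asked for, a point or a joint stands for the part that bears it (a point fixed in the world has none). Each returns a list of dicts, best first, with "p" (0 to 1); they miss things now and then, are a little off and sometimes report something else, mostly with a low value. They report only what shows in the picture. A call takes as long as a camera call.
- robot.search_frame(camera, thing): "pixel" ([row, column] in pixels, amid what is visible of it).
The state is a dict: "time_s": time; "q": joint angles; "qvel": joint speeds; "tau": joint torques, N m; "tcp_pos": TCP position; "tcp_rot": TCP orientation; "force": force on the tool from outside, world axes, zero at the start; "wrist_torque": the same for the moment, N m; "opening": finger opening in m.
Only numpy, scipy, OpenCV 4.12 (cv2) and the standard library are available. Lean on these libraries where they do the work, as an engineer would, in place of code of your own. Each camera call takes 0.05 s, during which the arm holds its last target.

TASK

Put the light-sensitive resin away: switch the curing lamp off, then lift the lid off the black light-tight box and lay it skirt-down on the blue mat. Feel through the sprung shutters for cells that are still empty and stand every amber vial from the green mat fully down in an empty cell of its own, then put the lid fully back on. The vials are thin glass and some are already in the box, hidden: squeeze them lightly (grip no more than about 12 N) and press on anything in a cell with no more than about 8 N; the clear vial stays on its mat, and the other things on the table are left alone.

Things in the scene. Friction and masses are not known exactly. Their poses are not given: they have to be found in the camera images.
- box: black light-tight vial box, fixed; outside 142 mm (x) by 171 mm (y) by 122 mm high, walls 4 to 5 mm. Origin: centre of its underside, z up. 6 cells: centres at x -46, 0, +46 and y +41.5 (cells 0, 1, 2) or -41.5 mm (cells 3, 4, 5) in this frame. One to three cells, which ones is not reported, already hold an amber vial, hidden by the shutters; empty and occupied cells look alike
- box_rim (a point): centre of the box's rim, 122 mm above its underside. Each cell's mouth is 42 mm (x) by 78 mm (y), shut flush with the rim by two grey sprung leaves, each 20 mm wide, hinged on the cell's long edges (along y); pushed in the middle they swing down (under 2 N in all), and spring shut when nothing is in the way. The lid hides them at the start
- box_well (a point): centre of the box, 50 mm above its underside: floor level of the 42 x 78 mm finger chambers, 72 mm below the rim. In it each cell has a centred 38 mm square well for a vial's foot, with a sprung cushion at its bottom. A stowed vial's cap top is 26 mm below the rim, so the leaves close over it; a fingertip pushed down the middle meets it there, or in an empty cell nothing
- cushion0: sprung cushion, 35 mm square, at the bottom of cell 0 (box frame x -46, y +41.5 mm), hidden; origin: centre of its top, 16 mm above the box's underside. It stays up under a vial's weight, gives from 1.5 N at 0.8 N per mm, 8 mm at most
- cushion1: sprung cushion, 35 mm square, at the bottom of cell 1 (box frame x +0, y +41.5 mm), hidden; origin: centre of its top, 16 mm above the box's underside. It stays up under a vial's weight, gives from 1.5 N at 0.8 N per mm, 8 mm at most
- cushion2: sprung cushion, 35 mm square, at the bottom of cell 2 (box frame x +46, y +41.5 mm), hidden; origin: centre of its top, 16 mm above the box's underside. It stays up under a vial's weight, gives from 1.5 N at 0.8 N per mm, 8 mm at most
- cushion3: sprung cushion, 35 mm square, at the bottom of cell 3 (box frame x -46, y -41.5 mm), hidden; origin: centre of its top, 16 mm above the box's underside. It stays up under a vial's weight, gives from 1.5 N at 0.8 N per mm, 8 mm at most
- cushion4: sprung cushion, 35 mm square, at the bottom of cell 4 (box frame x +0, y -41.5 mm), hidden; origin: centre of its top, 16 mm above the box's underside. It stays up under a vial's weight, gives from 1.5 N at 0.8 N per mm, 8 mm at most
- cushion5: sprung cushion, 35 mm square, at the bottom of cell 5 (box frame x +46, y -41.5 mm), hidden; origin: centre of its top, 16 mm above the box's underside. It stays up under a vial's weight, gives from 1.5 N at 0.8 N per mm, 8 mm at most
- lid: loose black lift-off lid, about 220 g, 156 x 185 mm: a plate (18 to 22 mm above the origin) with a 3 mm skirt that goes over the box's rim with 4 mm play all round. Origin: centre of the skirt's lower edge; x, y as the box's when fitted. Orange grip bar, centred: 75 mm along x, 16 mm along y, 22 to 52 mm above the origin. Fully on, the origin is 104 mm above the box's underside
- lid_mat: blue flat mat, 200 by 220 mm, 3 mm thick, fixed; the place to lay the lid. Origin: centre of its underside
- cutting_mat: green cutting mat with a white grid, 220 by 200 mm, 3 mm thick, fixed; the vials stand on it at the start. Origin: centre of its underside
- vial0: loose amber glass vial with a black cap and a white paper band, standing, about 70 g: diameter 30 mm, cap included (the top 18 mm), 80 mm tall in all; to be stowed. Origin: centre of its underside, z towards the cap. None throughout if absent (two or three of vial0 to vial2 are there)
- vial1: loose amber glass vial with a black cap and a white paper band, standing, about 70 g: diameter 30 mm, cap included (the top 18 mm), 80 mm tall in all; to be stowed. Origin: centre of its underside, z towards the cap. None throughout if absent (two or three of vial0 to vial2 are there)
- vial2: loose amber glass vial with a black cap and a white paper band, standing, about 70 g: diameter 30 mm, cap included (the top 18 mm), 80 mm tall in all; to be stowed. Origin: centre of its underside, z towards the cap. None throughout if absent (two or three of vial0 to vial2 are there)
- clear_vial: clear glass vial of the same size with a white cap and a blue band, standing among the amber ones; not to be stowed. Origin: centre of its underside
- lamp: white curing lamp, fixed: a power unit 170 mm (x) by 120 mm (y) by 45 mm high with a toggle switch on its top near its -x end; at the +x end a post carries a lamp head whose underside is 204 mm and top 226 mm above the table, from 55 mm to 145 mm along the unit's x. Origin: centre of the power unit's underside, x towards the lamp head
- switch (a joint): the red-tipped toggle of the curing lamp: 0 = on, leaning to the unit's -x; 1.0 rad = off, leaning to the unit's +x; pivot at x -45, z 67 mm in the lamp's frame; swings about the unit's y axis, about 1 N at the tip, stays where it is left
- switch_tip (a point): centre of the red ball (26 mm diameter) on the end of the toggle, 70 mm from its pivot
- car: the cardboard model car, 150 by 110 by 70 mm, loose; to be left alone
- glue: the glue bottle, 52 mm across, 130 mm high, loose; to be left alone

How it is judged:
On the way, in this order (a step that is already met when the one before it is completed fails the run):
1. the curing lamp is switched off while the lid is still on the box (value of joint switch above 0.85 rad and horizontal distance between lid and box below 0.008 m and z of lid in the frame of box between 0.1 and 0.108 m and angle between lid's own z axis and vertical below 0.04 rad), for 0.2 s.
2. the lid lies flat on the blue mat, the lamp being off (value of joint switch above 0.85 rad and horizontal distance between lid and lid_mat below 0.06 m and height (world z) of lid below 0.009 m and angle between lid's own z axis and vertical below 0.05 rad), for 0.2 s.
3. every amber vial stands fully down in a cell of its own, the lid being still off (z of vial0 in the frame of box between 0.005 and 0.021 m and horizontal distance between each of vial0, vial1, vial2 and box below 0.085 m and angle between each of vial0, vial1, vial2's own z axis and vertical below 0.15 rad and z of vial1 in the frame of box between 0.005 and 0.021 m and z of vial2 in the frame of box between 0.005 and 0.021 m and horizontal distance between lid and box above 0.15 m), for 0.2 s.
At the end, for the whole second after the job is handed in: Toggle off (over 0.85 rad); every amber vial upright in a cell, foot 5 to 21 mm above the box's underside; lid level, at rest, within 8 mm of centred and its origin 100 to 108 mm above the box's underside; clear vial still at its mat (within 150 mm of the mat's centre) (all of step 1 and z of vial0 in the frame of box between 0.005 and 0.021 m and horizontal distance between each of vial0, vial1, vial2 and box below 0.085 m and angle between each of vial0, vial1, vial2's own z axis and vertical below 0.15 rad and z of vial1 in the frame of box between 0.005 and 0.021 m and z of vial2 in the frame of box between 0.005 and 0.021 m and horizontal distance between clear_vial and cutting_mat below 0.15 m and linear speed of lid below 0.02 m/s); the robot touches nothing.
It fails at once if an amber vial or the clear vial is squeezed too hard (over 45 N between fingers and glass, both pads together: about 20 N of grip) (contact force between the fingers and vial0 above 45 N or contact force between the fingers and vial1 above 45 N or contact force between the fingers and vial2 above 45 N or contact force between the fingers and clear_vial above 45 N).
It fails at once if something in a cell is pressed into its cushion with more than 15 N, or is dropped in so that it strikes as hard (contact force between any of cushion0, cushion1, cushion2, cushion3, cushion4, cushion5 and anything else above 15 N).
It fails at once if a bystander (car, glue) is shifted by more than 50 mm (distance of any of car, glue from where it was at the start of the episode above 0.05 m).
Of vial0, vial1, vial2 only 2 to 3 are there at a start; the rules pass over those that are not, and their reading is None.
Of old0, old1, old2 only 1 to 3 are there at a start; the rules pass over those that are not, and their reading is None.
At some moment in a run one of lid may be knocked a few centimetres aside while the robot is not near it.
It also fails if it takes over 210 s, if anything falls off the work surface, if the arm or the gripper's body presses on something with over 40 N, if the wrist force passes 120 N, or if a joint passes its speed limit or range.

## Working session

There is one attempt and no reset: what is moved stays moved. The work goes in short steps, Python scripts to look and compute and a tool call to move; the robot and the scene stay as the last step left them, time stands still between calls to the robot, and variables do not carry over. Pictures are saved under pics/ and viewed, and the job is handed in when it is done.

Besides the shell and the picture viewer there is one more tool, called as name(argument=value, ...), one argument or row to a line, values as JSON. play_rows: Moves the arm, as the interface text tells. Its arguments: {"type":"object","properties":{"rows":{"type":"array"},"squeeze":{"type":"number"}},"required":["rows"]}

```bash
mkdir -p pics; ls
cat > h.py <<'E'
import numpy as np, cv2
from plant import robot
from scipy.spatial.transform import Rotation as R
def shot(cam,name):
    im=robot.grab_frame(cam); cv2.imwrite('pics/'+name+'.png',im); return im
def ray(cam,px,cm=None):
    c=cm or robot.camera_model(cam)
    K=np.array(c['intrinsics']); o=np.array(c['origin'])
    q=np.array(c['orientation']); M=R.from_quat(q).as_matrix() if q.size==4 else q
    d=M@np.linalg.solve(K,[px[1],px[0],1.0]); return o,d
def at(cam,px,z,cm=None):
    o,d=ray(cam,px,cm); return o+d*(z-o[2])/d[2]
def proj(cam,p,cm=None):
    c=cm or robot.camera_model(cam)
    q=np.array(c['orientation']); M=R.from_quat(q).as_matrix() if q.size==4 else q
    v=np.array(c['intrinsics'])@(M.T@(np.array(p)-np.array(c['origin']))); return v[1]/v[2],v[0]/v[2]
def tool():
    s=robot.state(); return np.array(s['tcp_pos']),R.from_quat(s['tcp_rot'])
def st():
    s=robot.state(); p,r=tool(); print('t',round(s['time_s'],3),'p',p.round(4),'F',np.round(s['force'],2),'open',round(s['opening'],4)); print(r.as_matrix().round(3).tolist(),'q',np.round(s['q'],3))
def go(target,mat=None):
    p,r=tool(); d=r.as_matrix().T@(np.array(target)-p)
    print('shift units',(d/0.05).round(2))
    if mat is not None: print('turn units',(np.degrees((r.inv()*R.from_matrix(mat)).as_rotvec())/5).round(2))
E
python3 - <<'E'
from h import *
st(); print(robot.pinch_z)
for c in('scene','top','wrist'):
    shot(c,c+'0'); m=robot.camera_model(c); print(c,{k:np.round(v,3).tolist() for k,v in m.items()})
for n in('box','lid','lid_mat','cutting_mat','vial0','clear_vial','lamp','switch_tip','car','glue'):
    for c in('top','scene'):
        try: print(n,c,[(np.round(d['pixel']).tolist(),round(d['p'],2)) for d in robot.search_frame(c,n)][:6])
        except Exception as e: print(n,c,e)
E
```

```text
pics
t 0.0 p [0.2471 0.5185 0.1833] F [-0.52 -0.78 -0.35] open 0.0941
[[-0.001, 0.43, 0.903], [-0.002, 0.903, -0.43], [-1.0, -0.002, -0.0]] q [ 1.005  0.277  1.506 -0.     1.361 -0.121]
0.0188
scene {'intrinsics': [[446.098, 0.0, 330.979], [0.0, 446.098, 200.214], [0.0, 0.0, 1.0]], 'origin': [1.223, -0.632, 1.094], 'orientation': [0.854, 0.379, -0.14, -0.327]}
top {'intrinsics': [[500.908, 0.0, 321.689], [0.0, 500.908, 199.688], [0.0, 0.0, 1.0]], 'origin': [0.365, 0.003, 1.522], 'orientation': [-0.703, 0.708, -0.05, 0.054]}
wrist {'intrinsics': [[292.712, 0.0, 314.477], [0.0, 292.712, 200.803], [0.0, 0.0, 1.0]], 'origin': [0.172, 0.554, 0.384], 'orientation': [0.837, 0.528, 0.076, 0.123]}
box top []
box scene [([230.0, 314.0], 0.9), ([238.0, 216.0], 0.28)]
lid top [([213.0, 353.0], 0.95), ([188.0, 259.0], 0.29)]
lid scene [([197.0, 311.0], 0.96)]
lid_mat top [([250.0, 220.0], 0.81)]
lid_mat scene [([155.0, 374.0], 0.62), ([252.0, 237.0], 0.38)]
cutting_mat top [([239.0, 428.0], 0.58)]
cutting_mat scene [([256.0, 238.0], 0.72)]
vial0 top [([225.0, 446.0], 0.49)]
vial0 scene [([257.0, 229.0], 0.71), ([238.0, 216.0], 0.66)]
clear_vial top []
clear_vial scene [([244.0, 259.0], 0.49)]
lamp top [([158.0, 250.0], 0.61)]
lamp scene [([188.0, 415.0], 0.9)]
switch_tip top [([190.0, 257.0], 0.44)]
switch_tip scene [([166.0, 390.0], 0.54)]
car top [([164.0, 429.0], 0.78)]
car scene [([298.0, 280.0], 0.97)]
glue top [([132.0, 355.0], 0.84)]
glue scene [([268.0, 367.0], 0.64), ([226.0, 314.0], 0.64)]
```

View pics/top0.png

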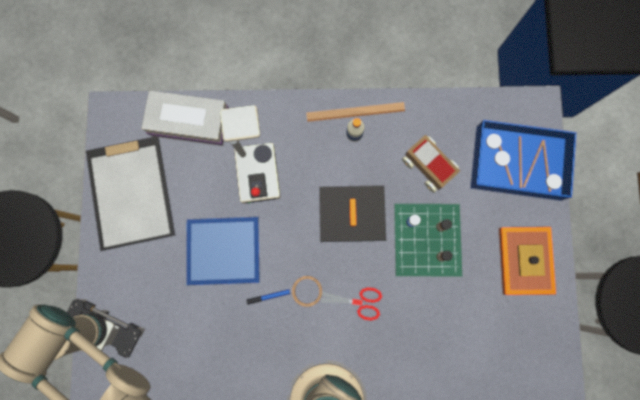

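View pics/scene0.png

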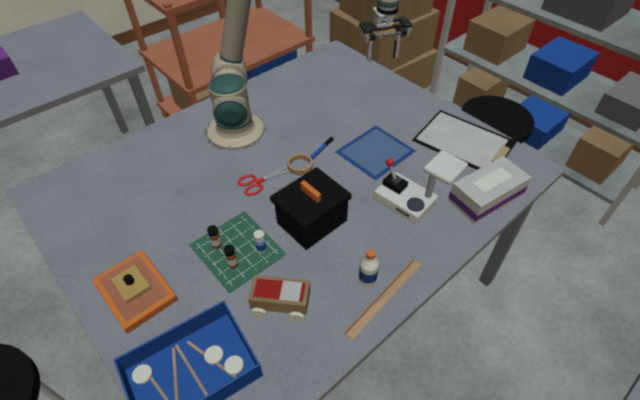

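View pics/wrist0.png

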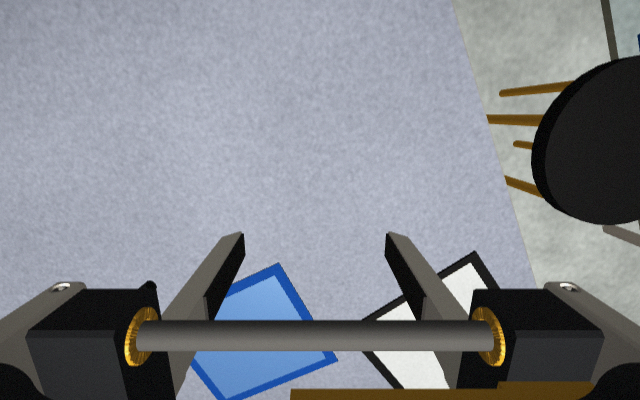

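Run:
```python
from h import *
im=cv2.imread('pics/top0.png')
a=im[120:310,180:470]; cv2.imwrite('pics/topz.png',cv2.resize(a,None,fx=2.7,fy=2.7,interpolation=cv2.INTER_CUBIC))
hsv=cv2.cvtColor(im,cv2.COLOR_BGR2HSV)
def rect(mask,nm,z,roi):
    m=np.zeros(mask.shape,np.uint8); r0,r1,c0,c1=roi; m[r0:r1,c0:c1]=mask[r0:r1,c0:c1]
    cs,_=cv2.findContours(m.astype(np.uint8),0,1); c=max(cs,key=cv2.contourArea)
    (x,y),wh,an=cv2.minAreaRect(c); bp=cv2.boxPoints(((x,y),wh,an))
    P=[at('top',(b[1],b[0]),z)[:2] for b in bp]; P=np.array(P)
    e=P[1]-P[0]; f=P[2]-P[1]
    print(nm,'px',round(y,1),round(x,1),'ctr',P.mean(0).round(4),'edges',np.linalg.norm(e).round(4),np.degrees(np.arctan2(e[1],e[0])).round(1),np.linalg.norm(f).round(4),np.degrees(np.arctan2(f[1],f[0])).round(1))
H,S,V=cv2.split(hsv)
rect((V<80)*255,'lid',0.126,(180,250,312,392))
rect(((H<25)&(S>120)&(V>120))*255,'bar',0.156,(190,235,340,365))
rect(((H>95)&(H<125)&(S>100))*255,'lidmat',0.003,(205,295,175,270))
rect(((H>60)&(H<95)&(S>90))*255,'cut',0.003,(195,285,385,470))
rect(((H<8)|(H>172))&(S>130)&(V>90)*255>0,'red',0.1,(180,205,245,270)) if 0 else None
m=(((H<8)|(H>172))&(S>130)&(V>90)).astype(np.uint8)*255
rect(m,'red',0.105,(180,205,245,270))
rect(((V>160)*255),'lampunit',0.045,(140,205,230,283))
```

```text
lid px 213.8 352.2 ctr [ 0.5323 -0.076 ] edges 0.1786 -89.3 0.1487 179.6
bar px 211.5 352.5 ctr [ 0.5347 -0.0753] edges 0.0193 -90.5 0.0747 179.0
lidmat px 250.7 222.1 ctr [0.4383 0.3121] edges 0.221 -88.5 0.1968 -177.4
cut px 240.0 427.5 ctr [ 0.466  -0.3096] edges 0.1985 -90.5 0.2117 177.3
red px 191.5 255.0 ctr [0.6009 0.2004] edges 0.023 -90.5 0.0204 -179.4
lampunit px 170.9 256.0 ctr [0.6743 0.2065] edges 0.1241 -83.3 0.1754 -172.8
```

View pics/topz.png

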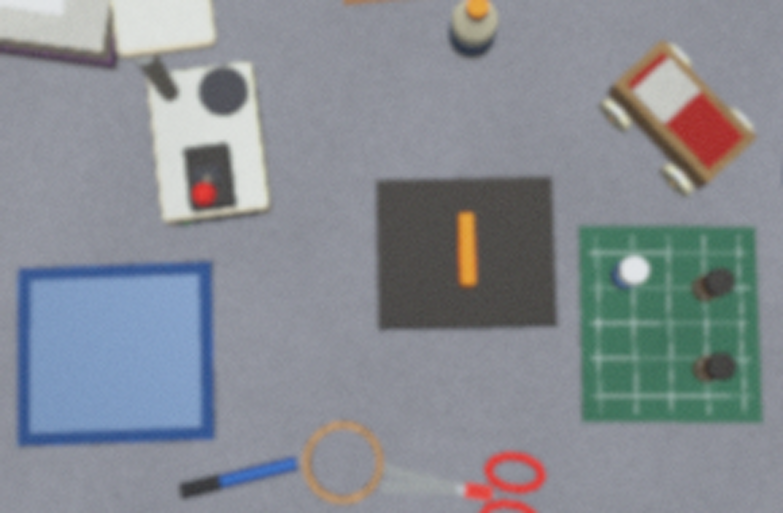

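Run:
```python
from h import *
def tri(a,b):
    (o1,d1),(o2,d2)=ray('top',a),ray('scene',b)
    d1/=np.linalg.norm(d1);d2/=np.linalg.norm(d2)
    A=np.c_[d1,-d2]; t=np.linalg.lstsq(A,o2-o1,rcond=None)[0]
    p,q=o1+t[0]*d1,o2+t[1]*d2; return ((p+q)/2).round(4),np.linalg.norm(p-q).round(4)
im=cv2.imread('pics/scene0.png'); 
hsv=cv2.cvtColor(im,cv2.COLOR_BGR2HSV);H,S,V=cv2.split(hsv)
m=(((H<8)|(H>172))&(S>130)&(V>90)); m[:,:370]=0;m[:,410:]=0;m[:150]=0;m[185:]=0
ys,xs=np.nonzero(m); sc=(ys.mean(),xs.mean()); print(sc,len(ys))
print('ball',tri((191.5,255.0),sc), at('top',(191.5,255),.128))
Rl=R.from_euler('z',7.2,degrees=True).as_matrix()
c=np.array([.6743,.2065,0]); print('pred tip',c+Rl@[-.0785,0,.1284],'off tip',c+Rl@[-.0115,0,.1284],c+Rl@[-.034,0,.1])
cv2.imwrite('pics/scz.png',cv2.resize(im[130:300,180:460],None,fx=2.8,fy=2.8,interpolation=cv2.INTER_CUBIC))
# vials caps
for nm,p in (('v a',(225,446)),('v b',(256,446)),('clr',(219,415))):
    print(nm,at('top',p,.08))
```

```text
(np.float64(162.0), np.float64(389.2439024390244)) 41
ball (array([0.5966, 0.1968, 0.1283]), np.float64(0.001)) [0.59701455 0.19722789 0.128     ]
pred tip [0.596419   0.19666134 0.1284    ] off tip [0.66289068 0.20505867 0.1284    ] [0.6405681  0.20223867 0.1       ]
v a [ 0.5026259  -0.34867091  0.08      ]
v b [ 0.41373147 -0.34479475  0.08      ]
clr [ 0.52071131 -0.25994206  0.08      ]
```

View pics/scz.png

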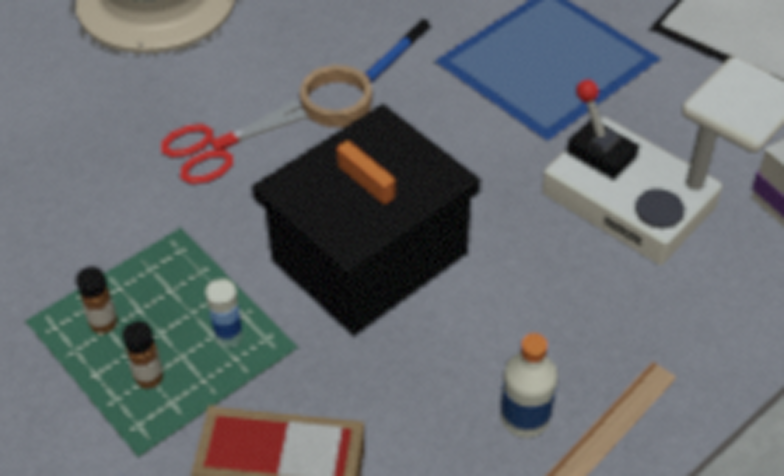

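play_rows(
  rows=[
    [[0,0,0,-1,0,0,1],[0,0,0,-1,0,0,1],[0,0,0,-1,0,0,1],[0,0,0,-1,0,0,1],[0,0,0,-1,0,0,1]],
  ],
  squeeze=10,
)

```text
time_s: 1.78
tcp_pos: [0.2474, 0.5191, 0.1842]
tcp_rot: [-0.002, 0.707, 0.002, 0.707]
force: [-0.1, -0.1, -0.2]
opening: 0.0476
```

```bash
cat >> h.py <<'E'
D=np.array([[0,0,1.],[0,1,0],[-1,0,0]])
def yaw(deg): return R.from_euler('z',deg,degrees=True).as_matrix()@D
E
python3 - <<'E'
from h import *
st(); go([.547,.191,.118],D)
E
```

```text
t 1.775 p [0.2474 0.5191 0.1842] F [-0.09 -0.12 -0.24] open 0.0476
[[0.0, -0.006, 1.0], [0.0, 1.0, 0.006], [-1.0, 0.0, 0.0]] q [ 1.005  0.276  1.505 -0.     1.361 -0.572]
shift units [ 1.32 -6.6   5.95]
turn units [ 0.07  0.   -0.  ]
```

play_rows(
  rows=[
    [[0.1,-0.8,0.7,0,0,0,1],[0.1,-0.8,0.7,0,0,0,1],[0.1,-0.8,0.7,0,0,0,1],[0.1,-0.8,0.7,0,0,0,1],[0.1,-0.8,0.7,0,0,0,1]],
  ],
)

```text
time_s: 2.4
tcp_pos: [0.4276, 0.3194, 0.159]
tcp_rot: [-0.004, 0.706, 0.007, 0.708]
force: [1.0, 0.7, 0.4]
opening: 0.0009
```

Run:
```python
from h import *
st(); go([.547,.191,.118],D)
```

```text
t 2.4 p [0.4276 0.3194 0.159 ] F [0.96 0.68 0.36] open 0.0009
[[0.003, -0.015, 1.0], [0.004, 1.0, 0.015], [-1.0, 0.004, 0.003]] q [ 0.51   0.227  1.637  0.002  1.273 -1.077]
shift units [ 0.82 -2.61  2.35]
turn units [ 0.17  0.03 -0.04]
```

play_rows(
  rows=[
    [[0.3,-0.8,0.6,0.1,0,0,1],[0.3,-0.8,0.6,0.1,0,0,1],[0.2,-0.8,0.6,0,0,0,1],[0.1,-0.2,0.5,0,0,0,1],[0,0,0,0,0,0,1]],
  ],
)

```text
time_s: 3.02
tcp_pos: [0.5501, 0.1838, 0.1129]
tcp_rot: [0.005, 0.705, -0.001, 0.709]
force: [-0.9, -0.2, 1.0]
opening: 0.0004
```

Run:
```python
from h import *
st(); go([.641,.2022,.118],D)
```

```text
t 3.025 p [0.5501 0.1838 0.1129] F [-0.91 -0.19  1.02] open 0.0004
[[0.005, 0.009, 1.0], [0.006, 1.0, -0.009], [-1.0, 0.006, 0.005]] q [ 0.199  0.327  1.614  0.005  1.194 -1.365]
shift units [-0.09  0.38  1.82]
turn units [-0.1   0.06 -0.07]
```

play_rows(
  rows=[
    [[-0.1,0.2,0.2,0,0,0,1],[0,0.1,0.5,0,0,0,1],[0,0.06,0.5,0,0,0,1],[0,0.05,0.45,0,0,0,1],[0,0,0,0,0,0,1]],
  ],
)

```text
time_s: 3.65
tcp_pos: [0.6272, 0.2148, 0.1262]
tcp_rot: [0.005, 0.707, 0.004, 0.708]
force: [-0.2, 0.3, 0.2]
opening: 0.0004
```

Run:
```python
from h import *
st(); go([.641,.2022,.118],D)
```

```text
t 3.65 p [0.6272 0.2148 0.1262] F [-0.22  0.25  0.17] open 0.0004
[[0.002, 0.001, 1.0], [0.013, 1.0, -0.001], [-1.0, 0.013, 0.002]] q [ 0.217  0.437  1.401  0.013  1.299 -1.356]
shift units [ 0.16 -0.25  0.28]
turn units [-0.01  0.02 -0.15]
```

Run:
```python
from h import *
im=shot('scene','s1'); a=shot('top','t1')
cv2.imwrite('pics/c1.png',np.hstack([cv2.resize(im[120:220,350:450],(400,400),interpolation=2),cv2.resize(a[140:240,210:310],(400,400),interpolation=2)]))
st()
```

```text
t 3.75 p [0.6255 0.2141 0.1258] F [-0.56  0.41  0.07] open 0.0008
[[-0.001, 0.001, 1.0], [0.013, 1.0, -0.001], [-1.0, 0.013, -0.001]] q [ 0.217  0.436  1.404  0.013  1.3   -1.356]
```

View pics/c1.png

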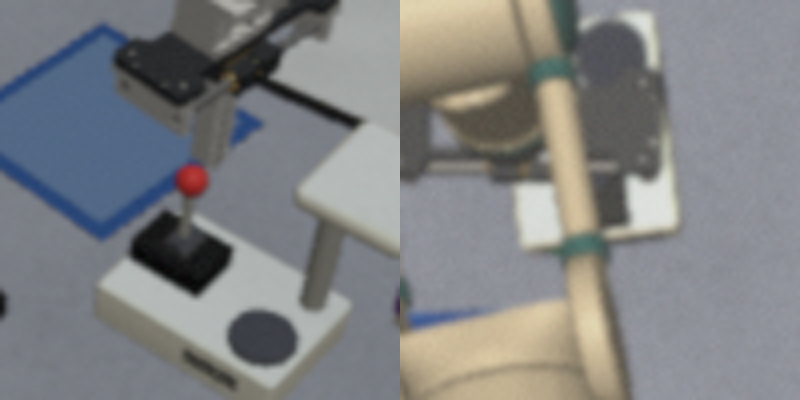

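play_rows(
  rows=[
    [[0.1,-0.2,-0.1,0,0,0,1],[0.05,-0.1,0.1,0,0,0,1],[0,0,0.2,0,0,0,1],[0,0,0.15,0,0,0,1],[0,0,0,0,0,0,1]],
  ],
)

```text
time_s: 4.38
tcp_pos: [0.6402, 0.2122, 0.1248]
tcp_rot: [0.013, 0.705, 0.013, 0.709]
force: [0.7, 2.2, 1.5]
opening: 0.0006
```

Run:
```python
from h import *
st(); go([.641,.2022,.118],D)
im=shot('scene','s2'); cv2.imwrite('pics/c2.png',cv2.resize(im[120:220,350:450],(400,400),interpolation=2))
```

```text
t 4.375 p [0.6402 0.2122 0.1248] F [0.73 2.19 1.51] open 0.0006
[[0.006, -0.0, 1.0], [0.037, 0.999, -0.0], [-0.999, 0.037, 0.006]] q [ 0.195  0.449  1.386  0.036  1.294 -1.385]
shift units [ 0.13 -0.2   0.02]
turn units [ 0.    0.07 -0.42]
```

View pics/c2.png

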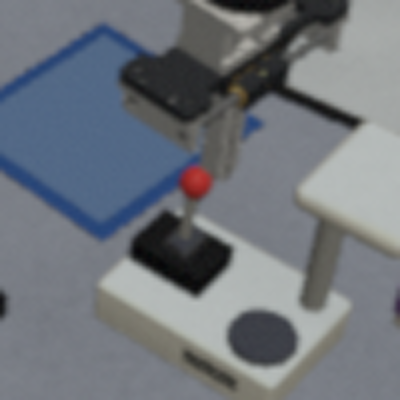

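play_rows(
  rows=[
    [[0,0.2,0,0,0,-0.4,1],[0,0,-0.7,0,0,0,1],[0,0,-0.7,0,0,0,1],[0.1,-0.2,0,0,0,0,1],[0,0,0,0,0,0,1]],
  ],
)

```text
time_s: 5.05
tcp_pos: [0.5664, 0.2089, 0.1166]
tcp_rot: [-0.001, 0.707, -0.002, 0.707]
force: [0.1, -1.0, -0.1]
opening: 0.0002
```

Run:
```python
from h import *
st(); go([.575,.198,.119],D)
print(at('scene',(165.5,399),.135))
```

```text
t 5.05 p [0.5664 0.2089 0.1166] F [ 0.13 -1.02 -0.08] open 0.0002
[[-0.0, 0.002, 1.0], [-0.004, 1.0, -0.002], [-1.0, -0.004, -0.0]] q [ 0.241  0.363  1.548 -0.004  1.232 -1.328]
shift units [-0.05 -0.22  0.17]
turn units [-0.02 -0.    0.04]
[0.63160429 0.20157695 0.135     ]
```

play_rows(
  rows=[
    [[0,-0.22,0,0,0,0,1],[0,0,0,0,0,0,1]],
  ],
)

```text
time_s: 5.3
tcp_pos: [0.5682, 0.1966, 0.1163]
tcp_rot: [-0.0, 0.707, -0.002, 0.707]
force: [-1.3, 0.5, -0.3]
opening: 0.0004
```

Run:
```python
from h import *
st(); go([.641,.204,.119],D)
```

```text
t 5.3 p [0.5682 0.1966 0.1163] F [-1.33  0.47 -0.28] open 0.0004
[[0.0, 0.003, 1.0], [-0.004, 1.0, -0.003], [-1.0, -0.004, 0.0]] q [ 0.22   0.359  1.554 -0.004  1.229 -1.347]
shift units [-0.05  0.15  1.46]
turn units [-0.03  0.01  0.04]
```

play_rows(
  rows=[
    [[0,0,0.4,0,0,0,1],[0,0,0.3,0,0,0,1],[0,0,0.3,0,0,0,1],[0,0,0.2,0,0,0,1],[0,0,0,0,0,0,1]],
  ],
)

```text
time_s: 5.92
tcp_pos: [0.6314, 0.1961, 0.1157]
tcp_rot: [0.0, 0.708, -0.003, 0.707]
force: [-0.0, 0.3, 0.1]
opening: 0.0004
```

Run:
```python
from h import *
st(); go([.641,.204,.119],D)
im=shot('scene','s3'); cv2.imwrite('pics/c3.png',cv2.resize(im[120:220,350:450],(400,400),interpolation=2))
```

```text
t 5.925 p [0.6314 0.1961 0.1157] F [-0.03  0.33  0.06] open 0.0004
[[-0.002, 0.004, 1.0], [-0.003, 1.0, -0.004], [-1.0, -0.003, -0.001]] q [ 0.198  0.446  1.412 -0.003  1.285 -1.368]
shift units [-0.07  0.16  0.19]
turn units [-0.05 -0.02  0.04]
```

View pics/c3.png

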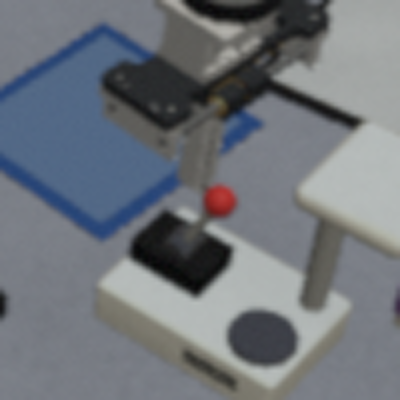

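Ball now leans to +x (scene px ≈ (170,405)). A bit more.

play_rows(
  rows=[
    [[0,0.05,0.15,0,0,0,1],[0,0.05,0.15,0,0,0,1],[0,0,0,0,0,0,1]],
  ],
)

```text
time_s: 6.35
tcp_pos: [0.6432, 0.2004, 0.1156]
tcp_rot: [-0.001, 0.71, -0.003, 0.704]
force: [-2.4, -1.2, 1.8]
opening: 0.0007
```

Run:
```python
from h import *
st()
im=shot('scene','s4'); cv2.imwrite('pics/c4.png',cv2.resize(im[120:220,350:450],(400,400),interpolation=2))
H,S,V=cv2.split(cv2.cvtColor(im,cv2.COLOR_BGR2HSV))
m=(((H<8)|(H>172))&(S>130)&(V>90)); m[:,:370]=0;m[:,425:]=0;m[:150]=0;m[195:]=0
ys,xs=np.nonzero(m); print(ys.mean(),xs.mean(),len(ys), 'pred off',proj('scene',[.6629,.2051,.1284]))
for a in(.7,.85,.9,1):
  t=a-.5; Rl=R.from_euler('z',7.2,degrees=True).as_matrix(); print(a,np.round(proj('scene',np.array([.6743,.2065,0])+Rl@[-.045+.07*np.sin(t),0,.067+.07*np.cos(t)]),1))
```

```text
t 6.35 p [0.6432 0.2004 0.1156] F [-2.41 -1.24  1.8 ] open 0.0007
[[-0.008, 0.003, 1.0], [-0.006, 1.0, -0.004], [-1.0, -0.006, -0.008]] q [ 0.201  0.469  1.374 -0.004  1.308 -1.365]
172.0 406.2439024390244 41 pred off (np.float64(171.7967427419895), np.float64(407.1057470197461))
0.7 [167.2 402.1]
0.85 [169.4 404.7]
0.9 [170.2 405.5]
1 [171.8 407.1]
```

View pics/c4.png

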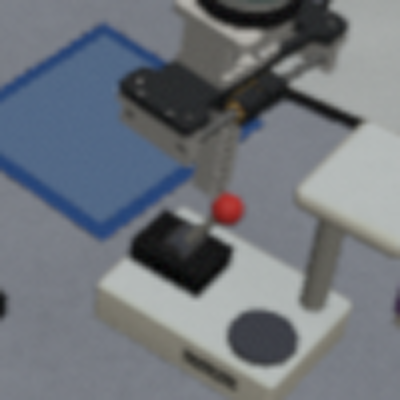

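play_rows(
  rows=[
    [[0,0,-0.6,0,0,0,1],[-0.6,0,-0.6,0,0,0,0.5],[-0.8,-0.5,-0.4,0,0,0,0],[-0.6,-0.8,-0.3,0,0,0,0],[0,-0.9,0,0,0,0,0]],
  ],
)

```text
time_s: 7.02
tcp_pos: [0.5517, 0.0934, 0.2198]
tcp_rot: [-0.001, 0.705, 0.0, 0.709]
force: [-0.1, 0.8, 0.0]
opening: 0.0372
```

Run:
```python
from h import *
st(); go([.534,-.0755,.22],yaw(-0.8))
```

```text
t 7.025 p [0.5517 0.0934 0.2198] F [-0.08  0.79  0.  ] open 0.0372
[[0.006, -0.002, 1.0], [-0.002, 1.0, 0.002], [-1.0, -0.002, 0.006]] q [ 0.045  0.231  1.479 -0.002  1.425 -1.528]
shift units [ 0.   -3.38 -0.36]
turn units [0.19 0.07 0.02]
```

play_rows(
  rows=[
    [[0,-0.9,-0.1,0.1,0,0,0],[0,-0.9,-0.1,0.1,0,0,0],[0,-0.9,-0.1,0,0,0,0],[0,-0.5,0,0,0,0,0],[0,0,0,0,0,0,0]],
  ],
)

```text
time_s: 7.65
tcp_pos: [0.5412, -0.0738, 0.2236]
tcp_rot: [0.005, 0.698, -0.008, 0.716]
force: [-0.6, -0.3, 0.3]
opening: 0.0871
```

Run:
```python
from h import *
st(); go([.534,-.0755,.22],yaw(-0.8))
cm=robot.camera_model('wrist'); im=shot('wrist','w1')
for p in([.534,-.0755,.156],[.534+.0375,-.0755,.156]): print(np.round(proj('wrist',p,cm),1))
t=shot('top','t2')
```

```text
t 7.65 p [ 0.5412 -0.0738  0.2236] F [-0.64 -0.3   0.27] open 0.0871
[[0.026, 0.019, 0.999], [-0.004, 1.0, -0.019], [-1.0, -0.003, 0.027]] q [-0.265  0.196  1.517  0.003  1.402 -1.818]
shift units [ 0.07 -0.04 -0.15]
turn units [-0.06  0.3   0.04]
[195.2 314.3]
[231.5 315.1]
```

View pics/w1.png

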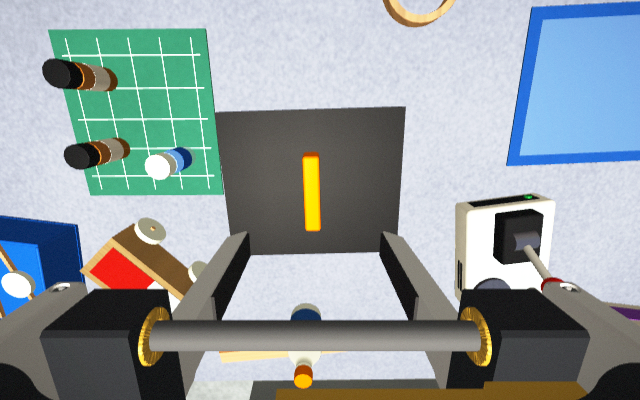

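Run:
```python
from h import *
im=cv2.imread('pics/w1.png')
H,S,V=cv2.split(cv2.cvtColor(im,cv2.COLOR_BGR2HSV))
g=cv2.GaussianBlur(V,(3,3),0)
m=((g<95)).astype(np.uint8)*255; m[:100]=0; m[260:]=0; m[:,:205]=0; m[:,415:]=0
def line(pts,z):
    P=np.array([at('wrist',p,z)[:2] for p in pts]); return P
L=[];Rr=[]
for r in range(125,225,5):
    xs=np.nonzero(m[r])[0]; L.append((r,xs.min()));Rr.append((r,xs.max()+1))
T=[];B=[]
for c in range(245,380,5):
    ys=np.nonzero(m[:,c])[0]; T.append((ys.min(),c));B.append((ys.max()+1,c))
for n,pts,ax in(('L',L,1),('R',Rr,1),('T',T,0),('B',B,0)):
    P=line(pts,.126); o=1-ax
    k=np.polyfit(P[:,o],P[:,ax],1); res=P[:,ax]-np.polyval(k,P[:,o]); ok=abs(res)<.003
    k=np.polyfit(P[ok,o],P[ok,ax],1)
    print(n,'slope deg',np.degrees(np.arctan(k[0])).round(2),'val at ctr',np.polyval(k,(.534,-.0755)[o]).round(4))
mb=((S>150)&(V>120)&(H<30)).astype(np.uint8)*255; mb[:140]=0;mb[240:]=0;mb[:,:295]=0;mb[:,330:]=0
c=max(cv2.findContours(mb,0,1)[0],key=cv2.contourArea); r=cv2.minAreaRect(c); print(r)
P=np.array([at('wrist',(y,x),.156)[:2] for x,y in cv2.boxPoints(r)]); print(P.round(4),P.mean(0))
```

```text
L slope deg 1.21 val at ctr -0.1672
R slope deg 0.8 val at ctr 0.0156
T slope deg -0.83 val at ctr 0.4572
B slope deg -0.61 val at ctr 0.6107
((311.06866455078125, 191.0211639404297), (78.29796600341797, 17.268268585205078), 88.69805145263672)
[[ 0.4926 -0.0844]
 [ 0.4925 -0.0688]
 [ 0.5695 -0.068 ]
 [ 0.5696 -0.085 ]] [ 0.53102981 -0.07653209]
```

play_rows(
  rows=[
    [[0.1,0,-0.15,-0.3,0.3,0,0],[0,0,0,0,0,0,0]],
  ],
)

```text
time_s: 8.0
tcp_pos: [0.5333, -0.0694, 0.218]
tcp_rot: [-0.006, 0.708, 0.005, 0.706]
force: [-0.0, 0.1, 0.5]
opening: 0.0938
```

Run:
```python
from h import *
st(); go([.533,-.076,.131],yaw(0.5))
```

```text
t 8.0 p [ 0.5333 -0.0694  0.218 ] F [-0.03  0.08  0.46] open 0.0938
[[-0.002, -0.014, 1.0], [-0.002, 1.0, 0.014], [-1.0, -0.002, -0.002]] q [-0.257  0.203  1.521 -0.002  1.419 -1.842]
shift units [ 1.74 -0.13 -0.01]
turn units [ 0.07 -0.02  0.02]
```

play_rows(
  rows=[
    [[0.5,-0.13,0,0.07,0,0,0],[0.5,0,0,0,0,0,0],[0.5,0,0,0,0,0,0],[0.15,0,0,0,0,0,0],[0,0,0,0,0,0,0]],
  ],
)

```text
time_s: 8.62
tcp_pos: [0.5352, -0.0723, 0.1341]
tcp_rot: [-0.006, 0.707, 0.005, 0.707]
force: [0.0, -0.3, 0.1]
opening: 0.0938
```

Run:
```python
from h import *
st(); go([.533,-.076,.131],yaw(0.5))
```

```text
t 8.625 p [ 0.5352 -0.0723  0.1341] F [ 0.02 -0.32  0.14] open 0.0938
[[0.001, -0.015, 1.0], [-0.002, 1.0, 0.015], [-1.0, -0.002, 0.001]] q [-2.620e-01  2.570e-01  1.662e+00 -1.000e-03  1.222e+00 -1.847e+00]
shift units [ 0.06 -0.07 -0.04]
turn units [0.07 0.01 0.02]
```

Close with 30 N (the bar is not glass).

play_rows(
  rows=[
    [[0.05,-0.07,0,0,0,0,0.5],[0,0,0,0,0,0,1],[0,0,0,0,0,0,1],[0,0,0,0,0,0,1],[0,0,0,0,0,0,1]],
  ],
  squeeze=35,
)

```text
time_s: 9.25
tcp_pos: [0.5374, -0.0764, 0.1344]
tcp_rot: [-0.006, 0.705, 0.004, 0.709]
force: [0.3, -0.4, 0.2]
opening: 0.0477
```

play_rows(
  rows=[
    [[0,0,0,0,0,0,1],[-0.2,0,0,0,0,0,1],[-0.4,0,0,0,0,0,1],[-0.5,0,0,0,0,0,1],[0,0,0,0,0,0,1]],
  ],
)

```text
time_s: 9.88
tcp_pos: [0.5373, -0.0763, 0.1924]
tcp_rot: [-0.006, 0.705, 0.004, 0.71]
force: [-0.5, -0.7, -0.9]
opening: 0.0009
```

Run:
```python
from h import *
st(); shot('scene','s5')
```

```text
t 9.875 p [ 0.5373 -0.0763  0.1924] F [-0.54 -0.69 -0.89] open 0.0009
[[0.007, -0.015, 1.0], [-0.003, 1.0, 0.015], [-1.0, -0.003, 0.007]] q [-2.680e-01  2.180e-01  1.565e+00 -1.000e-03  1.351e+00 -1.854e+00]
```

View pics/s5.png

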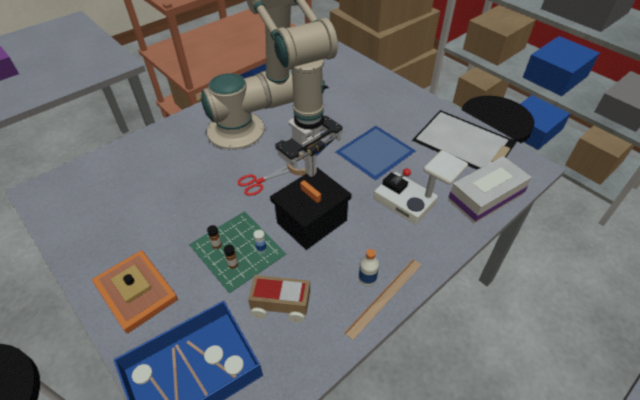

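play_rows(
  rows=[
    [[0,0,-0.05,0,0,0,0.5],[0,0,0,0,0,0,0.5],[0,0,0,0,0,0,0.5],[0,0,0,0,0,0,0.5],[0,0,0,0,0,0,0.5]],
  ],
)

```text
time_s: 10.55
tcp_pos: [0.5317, -0.0756, 0.188]
tcp_rot: [-0.006, 0.707, 0.005, 0.707]
force: [-0.5, -0.7, 1.0]
opening: 0.0458
```

Run:
```python
from h import *
st(); go([.534,-.076,.131],yaw(0.5))
```

```text
t 10.55 p [ 0.5317 -0.0756  0.188 ] F [-0.53 -0.7   1.01] open 0.0458
[[-0.001, -0.015, 1.0], [-0.001, 1.0, 0.015], [-1.0, -0.001, -0.001]] q [-2.700e-01  2.170e-01  1.577e+00 -1.000e-03  1.348e+00 -1.855e+00]
shift units [ 1.14 -0.01  0.05]
turn units [ 0.07 -0.01  0.01]
```

play_rows(
  rows=[
    [[0.4,0,0.05,0.05,0,0,0.5],[0.4,0,0,0,0,0,0.5],[0.34,0,0,0,0,0,0.5],[0,0,0,0,0,0,0.5]],
  ],
)

```text
time_s: 11.05
tcp_pos: [0.5349, -0.0758, 0.1299]
tcp_rot: [-0.004, 0.707, 0.003, 0.707]
force: [0.4, -0.1, -0.3]
opening: 0.0467
```

play_rows(
  rows=[
    [[0,0,0,0,0,0,1],[0,0,0,0,0,0,1],[0,0,0,0,0,0,1],[0,0,0,0,0,0,1],[0,0,0,0,0,0,1]],
  ],
)

```text
time_s: 11.68
tcp_pos: [0.5364, -0.0762, 0.1321]
tcp_rot: [-0.005, 0.706, 0.003, 0.709]
force: [0.3, -0.1, -1.1]
opening: 0.0149
```

play_rows(
  rows=[
    [[0,0,0,0,0,0,1],[0,0,0,0,0,0,1],[0,0,0,0,0,0,1]],
  ],
)

```text
time_s: 12.05
tcp_pos: [0.5364, -0.0762, 0.1321]
tcp_rot: [-0.005, 0.706, 0.003, 0.709]
force: [0.2, 0.0, -0.8]
opening: 0.0148
```

Run:
```python
from h import *
st()
```

```text
t 12.05 p [ 0.5364 -0.0762  0.1321] F [ 0.18  0.04 -0.78] open 0.0148
[[0.004, -0.01, 1.0], [-0.002, 1.0, 0.01], [-1.0, -0.002, 0.004]] q [-2.690e-01  2.590e-01  1.664e+00 -1.000e-03  1.214e+00 -1.849e+00]
```

play_rows(
  rows=[
    [[-0.2,0,0,0,0,0,1],[-0.4,0,0,0,0,0,1],[-0.5,0,0,0,0,0,1],[-0.4,0,0,0,0,0,1],[-0.1,0,0,0,0,0,1]],
  ],
)

```text
time_s: 12.68
tcp_pos: [0.5347, -0.0755, 0.2147]
tcp_rot: [-0.004, 0.707, 0.003, 0.707]
force: [0.2, 0.0, -2.9]
opening: 0.0146
```

Run:
```python
from h import *
st(); go([.4405,.312,.2],yaw(0.5))
```

```text
t 12.675 p [ 0.5347 -0.0755  0.2147] F [ 0.22  0.04 -2.91] open 0.0146
[[0.001, -0.01, 1.0], [-0.001, 1.0, 0.01], [-1.0, -0.001, 0.001]] q [-2.680e-01  2.070e-01  1.524e+00 -1.000e-03  1.410e+00 -1.849e+00]
shift units [ 0.28  7.77 -1.8 ]
turn units [0.02 0.01 0.01]
```

play_rows(
  rows=[
    [[0,0.4,-0.2,0,0,0,1],[0,0.8,-0.2,0,0,0,1],[0,0.8,-0.2,0,0,0,1],[0,0.8,-0.2,0,0,0,1],[0,0.8,-0.2,0,0,0,1]],
  ],
)

```text
time_s: 13.3
tcp_pos: [0.4757, 0.1111, 0.2107]
tcp_rot: [-0.001, 0.71, 0.003, 0.704]
force: [0.2, -0.2, -2.1]
opening: 0.0147
```

Run:
```python
from h import *
st(); go([.4405,.312,.2],yaw(0.5))
```

```text
t 13.3 p [0.4757 0.1111 0.2107] F [ 0.19 -0.15 -2.06] open 0.0147
[[-0.009, -0.005, 1.0], [0.002, 1.0, 0.005], [-1.0, 0.002, -0.008]] q [ 0.085  0.135  1.625  0.003  1.39  -1.492]
shift units [ 0.23  4.02 -0.68]
turn units [-0.04 -0.1  -0.02]
```

play_rows(
  rows=[
    [[0.05,0.9,-0.2,0,-0.05,0,1],[0.05,0.9,-0.15,0,-0.05,0,1],[0.05,0.9,-0.1,0,0,0,1],[0.05,0.8,0,0,0,0,1],[0,0.2,0,0,0,0,1]],
  ],
)

```text
time_s: 13.92
tcp_pos: [0.4388, 0.3058, 0.1964]
tcp_rot: [-0.003, 0.711, 0.004, 0.703]
force: [1.0, -0.5, -2.1]
opening: 0.015
```

Run:
```python
from h import *
st(); go([.4405,.312,.034],yaw(1.5))
```

```text
t 13.925 p [0.4388 0.3058 0.1964] F [ 1.02 -0.5  -2.1 ] open 0.015
[[-0.012, -0.011, 1.0], [0.001, 1.0, 0.011], [-1.0, 0.001, -0.012]] q [ 0.474  0.214  1.56   0.007  1.378 -1.11 ]
shift units [3.25 0.12 0.07]
turn units [-0.17 -0.14 -0.02]
```

play_rows(
  rows=[
    [[0.5,0.1,0,-0.1,-0.1,0,1],[0.7,0,0,0,-0.05,0,1],[0.7,0,0,0,0,0,1],[0.7,0,0,0,0,0,1],[0.2,0,0,0,0,0,1]],
  ],
)

```text
time_s: 14.55
tcp_pos: [0.4323, 0.3094, 0.0519]
tcp_rot: [-0.009, 0.708, 0.007, 0.706]
force: [1.4, 1.4, -2.9]
opening: 0.015
```

Run:
```python
from h import *
st(); go([.4405,.312,.033],yaw(1.5))
```

```text
t 14.55 p [0.4323 0.3094 0.0519] F [ 1.42  1.42 -2.92] open 0.015
[[-0.003, -0.023, 1.0], [-0.002, 1.0, 0.023], [-1.0, -0.002, -0.003]] q [ 4.910e-01  3.230e-01  1.794e+00 -1.000e-03  1.028e+00 -1.102e+00]
shift units [0.38 0.05 0.17]
turn units [-0.04 -0.03  0.03]
```

play_rows(
  rows=[
    [[0.2,0.05,0.1,0,0,0,1],[0.12,0,0.05,0,0,0,1],[0.05,0,0,0,0,0,1],[0,0,0,0,0,0,1]],
  ],
)

```text
time_s: 15.05
tcp_pos: [0.4418, 0.3127, 0.0346]
tcp_rot: [-0.008, 0.707, 0.008, 0.707]
force: [-0.0, 0.4, -1.5]
opening: 0.0147
```

Run:
```python
from h import *
st(); go([.4405,.312,.031],yaw(1.5))
```

```text
t 15.05 p [0.4418 0.3127 0.0346] F [-0.04  0.37 -1.5 ] open 0.0147
[[0.001, -0.022, 1.0], [-0.001, 1.0, 0.022], [-1.0, -0.001, 0.001]] q [ 4.880e-01  3.530e-01  1.798e+00 -1.000e-03  9.900e-01 -1.104e+00]
shift units [ 0.07 -0.01 -0.03]
turn units [-0.05  0.01  0.01]
```

play_rows(
  rows=[
    [[0.07,0,0,0,0,0,1],[0.03,0,0,0,0,0,1],[0,0,0,0,0,0,1]],
  ],
)

```text
time_s: 15.42
tcp_pos: [0.4425, 0.3131, 0.0312]
tcp_rot: [-0.008, 0.706, 0.008, 0.708]
force: [0.1, -0.1, -3.2]
opening: 0.0151
```

play_rows(
  rows=[
    [[0,0,0,0,0,0,0.5],[0,0,0,0,0,0,0.5],[0,0,0,0,0,0,0.5],[0,0,0,0,0,0,0.5],[-0.5,0,0,0,0,0,0.5]],
  ],
)

```text
time_s: 16.05
tcp_pos: [0.4419, 0.3128, 0.0555]
tcp_rot: [-0.008, 0.707, 0.008, 0.707]
force: [0.2, 0.5, 0.5]
opening: 0.0469
```

Run:
```python
from h import *
st()
```

```text
t 16.05 p [0.4419 0.3128 0.0555] F [0.2  0.5  0.46] open 0.0469
[[0.001, -0.022, 1.0], [-0.001, 1.0, 0.022], [-1.0, -0.001, 0.001]] q [ 4.880e-01  3.300e-01  1.772e+00 -1.000e-03  1.039e+00 -1.104e+00]
```

play_rows(
  rows=[
    [[-0.9,0,0,0,0,0,1],[-0.9,0,0,0,0,0,1],[-0.6,-0.8,0.2,0,0,0,1],[0,-0.9,0.2,0,0,0,1],[0,-0.9,0.2,0,0,0,1]],
  ],
)

```text
time_s: 16.68
tcp_pos: [0.4768, 0.1838, 0.1816]
tcp_rot: [-0.01, 0.705, 0.011, 0.709]
force: [1.1, 0.8, -0.3]
opening: 0.0013
```

Run:
```python
from h import *
st(); go([.48,-.08,.2],yaw(0.5))
a=shot('top','t3'); im=shot('scene','s6')
cv2.imwrite('pics/c5.png',np.hstack([cv2.resize(im[120:320,180:460],(400,286),interpolation=2),cv2.resize(a[120:320,170:450],(400,286),interpolation=2)]))
```

```text
t 16.675 p [0.4768 0.1838 0.1816] F [ 1.08  0.85 -0.31] open 0.0013
[[0.007, -0.029, 1.0], [0.001, 1.0, 0.029], [-1.0, 0.001, 0.007]] q [ 0.232  0.177  1.646 -0.     1.312 -1.368]
shift units [-0.37 -5.27 -0.08]
turn units [ 0.23  0.08 -0.01]
```

View pics/c5.png

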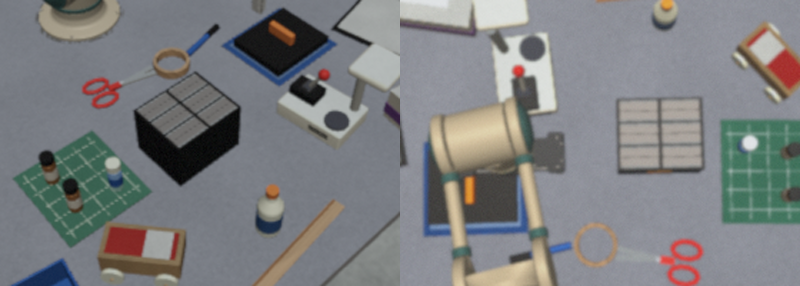

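play_rows(
  rows=[
    [[-0.2,-0.9,0,0,0,0,1],[-0.2,-0.9,0,0,0,0,1],[-0.2,-0.9,0,0,0,0,1],[-0.1,-0.9,0,0.1,0,0,1],[0,-0.9,0,0.1,0,0,1]],
  ],
)

```text
time_s: 17.4
tcp_pos: [0.4828, -0.0439, 0.2168]
tcp_rot: [-0.003, 0.705, 0.005, 0.71]
force: [-0.7, 0.1, 0.2]
opening: 0.0011
```

play_rows(
  rows=[
    [[0,-0.4,0.3,0,0,0,1],[0,0,0,0,0,0,1],[0,0,0,0,0,0,1]],
  ],
)

```text
time_s: 17.77
tcp_pos: [0.4993, -0.0634, 0.2163]
tcp_rot: [-0.001, 0.705, 0.005, 0.709]
force: [-1.3, 0.7, -0.2]
opening: 0.0005
```

Run:
```python
from h import *
st()
import pickle
cm=robot.camera_model('wrist'); im=shot('wrist','w2'); pickle.dump(cm,open('w2.pkl','wb'))
a=shot('top','t4'); cv2.imwrite('pics/t4z.png',cv2.resize(a[170:290,300:480],None,fx=4,fy=4,interpolation=2))
```

```text
t 17.775 p [ 0.4993 -0.0634  0.2163] F [-1.29  0.72 -0.24] open 0.0005
[[0.007, -0.009, 1.0], [0.006, 1.0, 0.009], [-1.0, 0.006, 0.007]] q [-0.271  0.146  1.597  0.008  1.393 -1.852]
```

View pics/w2.png

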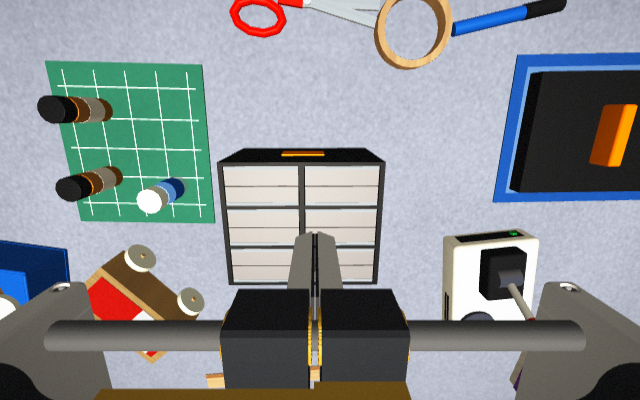

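View pics/t4z.png

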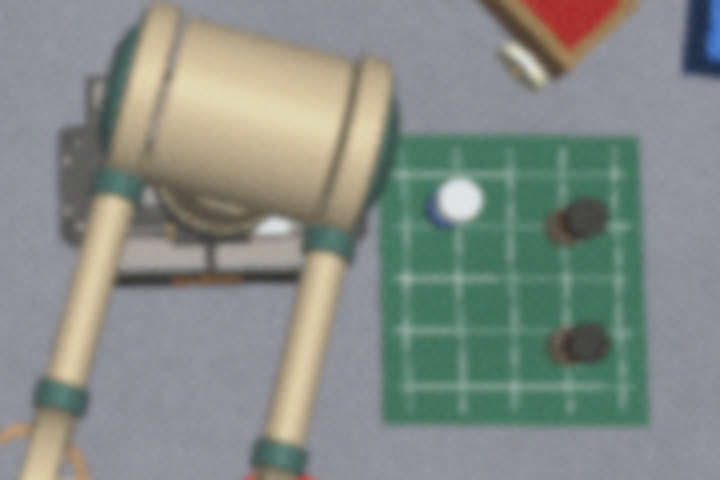

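Run:
```python
from h import *
import pickle
cm=pickle.load(open('w2.pkl','rb'))
C=np.array([at('wrist',p,.122,cm)[:2] for p in((163,218),(163,384),(283,229.5),(283,378.5))]);print(C.round(4),C.mean(0).round(4))
print(np.linalg.norm(C[0]-C[1]),np.linalg.norm(C[0]-C[2]))
a=cv2.imread('pics/t3.png'); V=cv2.cvtColor(a,cv2.COLOR_BGR2GRAY)
cv2.imwrite('pics/t3z.png',cv2.resize(a[180:250,310:400],None,fx=8,fy=8,interpolation=2))
# vials: wrist px of cap tops, z=.08
for n,p in (('amber far',(109,57)),('amber near',(187,72)),('clear',(201,150))): print(n,at('wrist',p,.08,cm).round(4))
for c in('top',):
  for n,p in (('A',(224.5,445.5)),('B',(255.5,446.5)),('C',(219.5,414.5))): print(n,at(c,p,.08).round(4))
```

```text
[[ 0.4653 -0.1618]
 [ 0.4641  0.0058]
 [ 0.6037 -0.1608]
 [ 0.603   0.0102]] [ 0.5341 -0.0766]
0.16755619199829708 0.13841169152015131
amber far [ 0.4146 -0.3453  0.08  ]
amber near [ 0.5022 -0.3495  0.08  ]
clear [ 0.5189 -0.2606  0.08  ]
A [ 0.5041 -0.3473  0.08  ]
B [ 0.4151 -0.3463  0.08  ]
C [ 0.5193 -0.2584  0.08  ]
```

View pics/t3z.png

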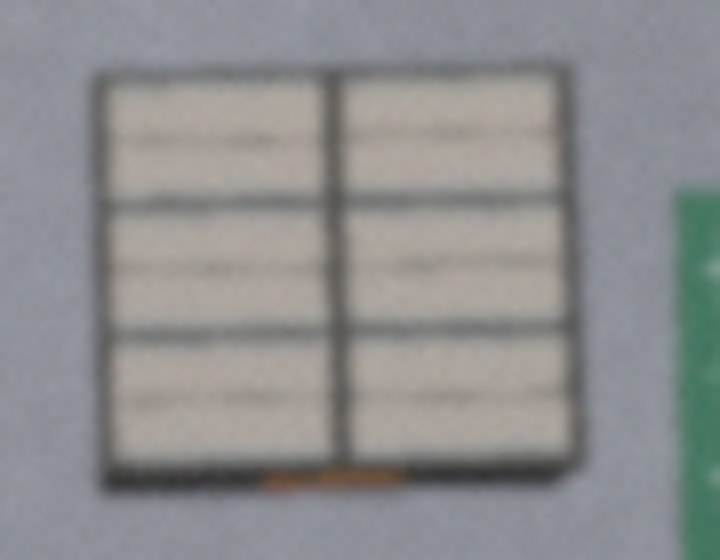

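Run:
```python
from h import *
cs=[(72,97),(66,572),(465,106),(460,580)] # TL,TR,BL,BR zoom (row,col)
C=np.array([at('top',(180+(r-3.5)/8,310+(c-3.5)/8),.122)[:2] for r,c in cs]); print(C.round(4),C.mean(0).round(4))
for a,b in((0,2),(1,3)): d=C[a]-C[b]; print(np.degrees(np.arctan2(d[1],d[0])),np.linalg.norm(d))
for a,b in((0,1),(2,3)): d=C[a]-C[b]; print(np.degrees(np.arctan2(d[1],d[0]))-90,np.linalg.norm(d))
# mid seam cross lines
for nm,pts in(('midcol',[(100,337),(445,342)]),('row',[(204,125),(197,555)]),('row2',[(333,125),(327,555)])):
    P=[at('top',(180+(r-3.5)/8,310+(c-3.5)/8),.122)[:2] for r,c in pts]; print(nm,np.round(P,4).tolist())
```

```text
[[ 0.6049  0.009 ]
 [ 0.6057 -0.1593]
 [ 0.4657  0.0068]
 [ 0.4662 -0.1586]] [ 0.5356 -0.0755]
0.8849770990182083 0.139263945711694
-0.261060075947708 0.13954560718158915
0.27107414320495593 0.1682635713445329
0.17286508414845514 0.16547567124522058
midcol [[0.5942, -0.0759], [0.4721, -0.0757]]
row [[0.5576, -0.0006], [0.5589, -0.1521]]
row2 [[0.5119, -0.0002], [0.5129, -0.151]]
```

```bash
cat >> h.py <<'E'
BC=np.array([.5352,-.0758,0]); BR=R.from_euler('z',.4,degrees=True).as_matrix()
def cell(i,z): return BC+BR@np.array([(-.046,0,.046)[i%3],.0415 if i<3 else -.0415,z])
E
python3 - <<'E'
from h import *
go(cell(4,.14),yaw(.4))
E
```

```text
shift units [ 1.53 -1.1   0.7 ]
turn units [ 0.03  0.08 -0.07]
```

play_rows(
  rows=[
    [[0.3,-0.5,0.3,0,0,0,1],[0.5,-0.4,0.3,0,0.05,-0.05,1],[0.4,-0.15,0.1,0,0,0,1],[0.1,0,0,0,0,0,1],[0,0,0,0,0,0,1]],
  ],
)

```text
time_s: 18.5
tcp_pos: [0.5364, -0.1097, 0.1512]
tcp_rot: [-0.005, 0.705, 0.007, 0.709]
force: [0.3, -0.8, 0.7]
opening: 0.0005
```

Run:
```python
from h import *
st(); go(cell(4,.13),yaw(.4))
```

```text
t 18.5 p [ 0.5364 -0.1097  0.1512] F [ 0.3  -0.76  0.72] open 0.0005
[[0.005, -0.018, 1.0], [0.003, 1.0, 0.018], [-1.0, 0.003, 0.005]] q [-0.332  0.253  1.622  0.005  1.263 -1.923]
shift units [ 0.42 -0.15 -0.02]
turn units [ 0.13  0.05 -0.04]
```

play_rows(
  rows=[
    [[0.3,-0.15,0,0.1,0,0,1],[0.3,0,0,0,0,0,1],[0.2,0,0,0,0,0,1],[0,0,0,0,0,0,1]],
  ],
)

```text
time_s: 19.0
tcp_pos: [0.5366, -0.1165, 0.1099]
tcp_rot: [-0.003, 0.705, 0.005, 0.709]
force: [0.2, -0.4, 0.1]
opening: 0.0001
```

Run:
```python
from h import *
st(); go(cell(4,.1),yaw(.4))
```

```text
t 19.0 p [ 0.5366 -0.1165  0.1099] F [ 0.18 -0.4   0.07] open 0.0001
[[0.007, -0.01, 1.0], [0.003, 1.0, 0.01], [-1.0, 0.003, 0.007]] q [-0.344  0.286  1.684  0.005  1.166 -1.927]
shift units [ 0.2  -0.02 -0.02]
turn units [ 0.04  0.07 -0.03]
```

play_rows(
  rows=[
    [[0.12,0,0,0,0,0,1],[0,0,0,0,0,0,1]],
  ],
)

```text
time_s: 19.25
tcp_pos: [0.5369, -0.1165, 0.1038]
tcp_rot: [-0.003, 0.705, 0.004, 0.71]
force: [-0.0, 0.1, -0.0]
opening: 0.0004
```

play_rows(
  rows=[
    [[0.1,0,0,0,0,0,1],[0,0,0,0,0,0,1]],
  ],
)

```text
time_s: 19.5
tcp_pos: [0.5375, -0.1167, 0.099]
tcp_rot: [-0.003, 0.704, 0.004, 0.71]
force: [0.3, -0.5, 0.3]
opening: 0.0006
```

play_rows(
  rows=[
    [[0.08,0,0,0,0,0,1],[0,0,0,0,0,0,1]],
  ],
)

```text
time_s: 19.75
tcp_pos: [0.5377, -0.1168, 0.095]
tcp_rot: [-0.003, 0.704, 0.004, 0.71]
force: [-0.0, 0.8, 0.2]
opening: 0.0004
```

play_rows(
  rows=[
    [[0.07,0,0,0,0,0,1],[0,0,0,0,0,0,1]],
  ],
)

```text
time_s: 20.0
tcp_pos: [0.5378, -0.1168, 0.0914]
tcp_rot: [-0.003, 0.704, 0.004, 0.71]
force: [0.1, -0.7, 0.1]
opening: 0.0007
```

play_rows(
  rows=[
    [[0.07,0,0,0,0,0,1],[0,0,0,0,0,0,1]],
  ],
)

```text
time_s: 20.25
tcp_pos: [0.5377, -0.1168, 0.0876]
tcp_rot: [-0.003, 0.704, 0.004, 0.71]
force: [-1.0, 0.1, -0.1]
opening: 0.0004
```

play_rows(
  rows=[
    [[0.1,0,0,0,0,0,1],[0.1,0,0,0,0,0,1],[0,0,0,0,0,0,1]],
  ],
)

```text
time_s: 20.62
tcp_pos: [0.5379, -0.1168, 0.0767]
tcp_rot: [-0.003, 0.704, 0.004, 0.71]
force: [-1.0, -0.2, -1.2]
opening: 0.0004
```

play_rows(
  rows=[
    [[-0.6,0,0,0,0,0,1],[-0.6,0,0,0,0,0,1],[-0.3,0,0,0,0,0,1],[0,0,-0.5,0,0,0,1],[0,0,-0.4,0,0,0,1]],
  ],
)

```text
time_s: 21.25
tcp_pos: [0.4916, -0.1172, 0.1518]
tcp_rot: [-0.003, 0.705, 0.005, 0.709]
force: [0.3, -0.2, -0.0]
opening: 0.0006
```

Run:
```python
from h import *
st(); go(cell(3,.13),yaw(.4))
```

```text
t 21.25 p [ 0.4916 -0.1172  0.1518] F [ 0.31 -0.19 -0.01] open 0.0006
[[0.007, -0.011, 1.0], [0.003, 1.0, 0.011], [-1.0, 0.003, 0.007]] q [-0.376  0.189  1.707  0.005  1.24  -1.959]
shift units [ 0.44 -0.01 -0.05]
turn units [ 0.04  0.08 -0.03]
```

Cell 4 empty. Probe cell 3.

play_rows(
  rows=[
    [[0.4,0,-0.05,0,0.05,0,1],[0.3,0,0,0,0,0,1],[0.15,0,0,0,0,0,1],[0,0,0,0,0,0,1]],
  ],
)

```text
time_s: 21.75
tcp_pos: [0.4859, -0.1168, 0.1078]
tcp_rot: [-0.002, 0.707, 0.005, 0.708]
force: [-0.0, -0.2, 0.4]
opening: 0.0002
```

play_rows(
  rows=[
    [[0.08,0,0,0,0,0,1],[0,0,0,0,0,0,1]],
  ],
)

```text
time_s: 22.0
tcp_pos: [0.4864, -0.117, 0.1041]
tcp_rot: [-0.002, 0.706, 0.004, 0.708]
force: [0.4, -1.0, 0.5]
opening: 0.0006
```

play_rows(
  rows=[
    [[0.08,0,0,0,0,0,1],[0,0,0,0,0,0,1]],
  ],
)

```text
time_s: 22.25
tcp_pos: [0.4869, -0.1171, 0.1003]
tcp_rot: [-0.002, 0.706, 0.004, 0.708]
force: [0.0, 0.1, -0.0]
opening: 0.0004
```

play_rows(
  rows=[
    [[0.08,0,0,0,0,0,1],[0,0,0,0,0,0,1]],
  ],
)

```text
time_s: 22.5
tcp_pos: [0.4872, -0.1172, 0.0962]
tcp_rot: [-0.003, 0.706, 0.004, 0.708]
force: [0.3, -0.4, -0.2]
opening: 0.0002
```

play_rows(
  rows=[
    [[0.06,0,0,0,0,0,1],[0,0,0,0,0,0,1]],
  ],
)

```text
time_s: 22.75
tcp_pos: [0.4873, -0.1173, 0.0931]
tcp_rot: [-0.003, 0.706, 0.004, 0.709]
force: [0.4, -0.5, 0.7]
opening: 0.001
```

play_rows(
  rows=[
    [[0.05,0,0,0,0,0,1],[0,0,0,0,0,0,1]],
  ],
)

```text
time_s: 23.0
tcp_pos: [0.4874, -0.1173, 0.0905]
tcp_rot: [-0.003, 0.706, 0.004, 0.709]
force: [-0.6, 0.3, 0.5]
opening: 0.0007
```

play_rows(
  rows=[
    [[0.06,0,0,0,0,0,1],[0,0,0,0,0,0,1]],
  ],
)

```text
time_s: 23.25
tcp_pos: [0.4875, -0.1173, 0.0873]
tcp_rot: [-0.003, 0.706, 0.004, 0.709]
force: [0.6, -0.9, -0.6]
opening: 0.0006
```

play_rows(
  rows=[
    [[0.06,0,0,0,0,0,1],[0.06,0,0,0,0,0,1],[0,0,0,0,0,0,1]],
  ],
)

```text
time_s: 23.62
tcp_pos: [0.4874, -0.1172, 0.0807]
tcp_rot: [-0.003, 0.706, 0.004, 0.709]
force: [-0.0, 0.2, -0.2]
opening: 0.0004
```

play_rows(
  rows=[
    [[-0.7,0,0,0,0,0,1],[-0.7,0,0,0,0,0,0.4],[-0.4,-0.8,0,0,0,0,0.4],[0,-0.9,0,0,0,0,0.4],[0,-0.9,0,0,0,0,0.4]],
  ],
)

```text
time_s: 24.25
tcp_pos: [0.4881, -0.2473, 0.1729]
tcp_rot: [-0.004, 0.706, 0.007, 0.708]
force: [0.5, 0.7, 0.0]
opening: 0.0369
```

Run:
```python
from h import *
st(); go([.503,-.3485,.13],yaw(0))
```

```text
t 24.25 p [ 0.4881 -0.2473  0.1729] F [0.46 0.68 0.05] open 0.0369
[[0.003, -0.016, 1.0], [0.003, 1.0, 0.016], [-1.0, 0.003, 0.003]] q [-0.6    0.24   1.584  0.005  1.317 -2.187]
shift units [ 0.85 -2.03  0.26]
turn units [ 0.18  0.04 -0.04]
```

play_rows(
  rows=[
    [[0,-0.7,0.1,0.05,0,0,0.35],[0,-0.7,0.1,0.05,0,0,0.35],[0,-0.5,0,0,0,0,0.35],[0,0,0,0,0,0,0.35]],
  ],
)

```text
time_s: 24.75
tcp_pos: [0.4986, -0.3478, 0.1718]
tcp_rot: [0.0, 0.706, 0.002, 0.708]
force: [0.5, 1.1, -0.0]
opening: 0.0609
```

Run:
```python
from h import *
st(); go([.503,-.3485,.12],yaw(0))
import pickle
cm=robot.camera_model('wrist'); im=shot('wrist','w3'); pickle.dump(cm,open('w3.pkl','wb'))
print(proj('wrist',[.503,-.3485,.08],cm))
```

```text
t 24.75 p [ 0.4986 -0.3478  0.1718] F [ 0.51  1.11 -0.04] open 0.0609
[[0.003, -0.003, 1.0], [0.004, 1.0, 0.003], [-1.0, 0.004, 0.003]] q [-0.727  0.332  1.453  0.005  1.357 -2.301]
shift units [ 1.04 -0.02  0.09]
turn units [ 0.03  0.03 -0.05]
(np.float64(201.07310562962405), np.float64(314.90439215260034))
```

View pics/w3.png

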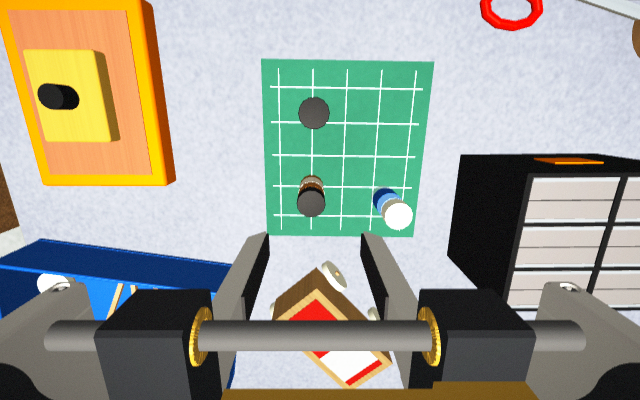

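Run:
```python
from h import *
import pickle
cm=pickle.load(open('w3.pkl','rb'))
im=cv2.imread('pics/w3.png'); g=cv2.cvtColor(im,cv2.COLOR_BGR2GRAY)
for p in((203,311.5),(112.5,314)): print('w',at('wrist',p,.083,cm).round(4))
for p in((224.5,445.5),(255.5,446.5)): print('t',at('top',p,.083).round(4))
go([.5035,-.349,.053],yaw(0))
```

```text
w [ 0.5042 -0.352   0.083 ]
w [ 0.4147 -0.3496  0.083 ]
t [ 0.5038 -0.3466  0.083 ]
t [ 0.415  -0.3456  0.083 ]
shift units [ 2.38 -0.06  0.09]
turn units [ 0.04  0.03 -0.06]
```

play_rows(
  rows=[
    [[0.5,-0.04,0.1,0,0,0,0.35],[0.5,0,0,0,0,0,0.35],[0.5,0,0,0,0,0,0.35],[0,0,0,0,0,0,0.35]],
  ],
)

```text
time_s: 25.3
tcp_pos: [0.5037, -0.3413, 0.0965]
tcp_rot: [0.0, 0.706, 0.006, 0.708]
force: [0.5, 0.4, 0.2]
opening: 0.0617
```

Run:
```python
from h import *
st(); go([.504,-.3495,.053],yaw(0))
im=shot('wrist','w4')
```

```text
t 25.3 p [ 0.5037 -0.3413  0.0965] F [0.49 0.43 0.22] open 0.0617
[[0.003, -0.008, 1.0], [0.008, 1.0, 0.008], [-1.0, 0.008, 0.003]] q [-0.715  0.385  1.565  0.009  1.194 -2.297]
shift units [ 0.87 -0.17  0.  ]
turn units [ 0.09  0.03 -0.1 ]
```

View pics/w4.png

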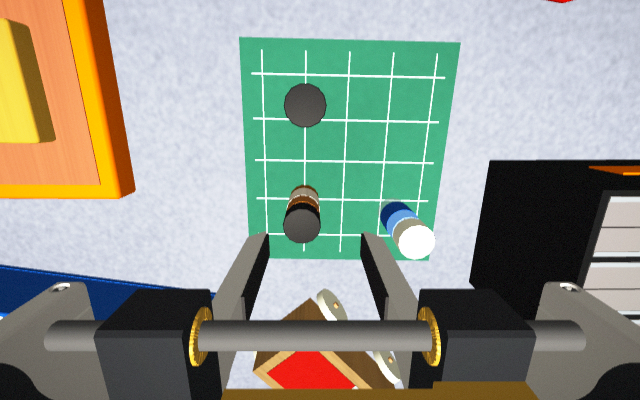

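play_rows(
  rows=[
    [[0,-0.17,0,0,0,-0.1,0.35],[0.3,0,0,0,0,0,0.35],[0.3,0,0,0,0,0,0.35],[0.25,0,0,0,0,0,0.35],[0,0,0,0,0,0,0.35]],
  ],
)

```text
time_s: 25.98
tcp_pos: [0.5063, -0.3515, 0.0553]
tcp_rot: [-0.005, 0.704, 0.001, 0.71]
force: [-0.5, 0.7, -0.2]
opening: 0.061
```

Run:
```python
from h import *
st(); go([.504,-.3495,.053],yaw(0))
im=shot('wrist','w5')
```

```text
t 25.975 p [ 0.5063 -0.3515  0.0553] F [-0.47  0.72 -0.23] open 0.061
[[0.009, -0.008, 1.0], [-0.005, 1.0, 0.008], [-1.0, -0.005, 0.009]] q [-7.210e-01  4.250e-01  1.613e+00  2.000e-03  1.094e+00 -2.301e+00]
shift units [ 0.05  0.04 -0.05]
turn units [0.09 0.1  0.06]
```

View pics/w5.png

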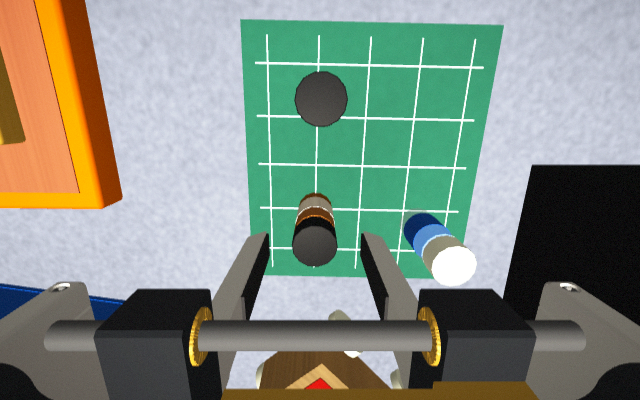

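play_rows(
  rows=[
    [[0,0,-0.05,0,0.1,0,0.55],[0,0,0,0,0,0,0.6],[0,0,0,0,0,0,1],[0,0,0,0,0,0,1],[0,0,0,0,0,0,1]],
  ],
  squeeze=8,
)

```text
time_s: 26.65
tcp_pos: [0.5047, -0.3525, 0.057]
tcp_rot: [-0.006, 0.706, 0.0, 0.708]
force: [0.3, 0.3, -0.7]
opening: 0.0291
```

play_rows(
  rows=[
    [[0,0,0,0,0,0,1],[0,0,0,0,0,0,1],[0,0,0,0,0,0,1]],
  ],
)

```text
time_s: 27.02
tcp_pos: [0.5047, -0.3524, 0.0569]
tcp_rot: [-0.006, 0.707, 0.0, 0.708]
force: [-0.7, 0.2, -0.7]
opening: 0.0296
```

Run:
```python
from h import *
st()
```

```text
t 27.025 p [ 0.5047 -0.3524  0.0569] F [-0.69  0.2  -0.69] open 0.0296
[[0.002, -0.008, 1.0], [-0.008, 1.0, 0.008], [-1.0, -0.008, 0.002]] q [-0.719  0.425  1.609 -0.005  1.102 -2.296]
```

play_rows(
  rows=[
    [[-0.3,0,0,0,0,0,1],[-0.7,0,0,0,0,0,1],[-0.8,0,0,0,0,0,1],[-0.8,0,0,0,0,0,1],[-0.2,0,0,0,0,0,1]],
  ],
)

```text
time_s: 27.65
tcp_pos: [0.5042, -0.3512, 0.2035]
tcp_rot: [-0.006, 0.707, 0.0, 0.708]
force: [0.1, -0.5, -1.3]
opening: 0.0295
```

Run:
```python
from h import *
st(); go(cell(4,.2),yaw(.4))
im=shot('wrist','w6')
```

```text
t 27.65 p [ 0.5042 -0.3512  0.2035] F [ 0.08 -0.45 -1.25] open 0.0295
[[0.002, -0.008, 1.0], [-0.008, 1.0, 0.008], [-1.0, -0.008, 0.002]] q [-0.718  0.323  1.389 -0.005  1.424 -2.297]
shift units [0.04 4.67 0.66]
turn units [0.01 0.02 0.09]
```

View pics/w6.png

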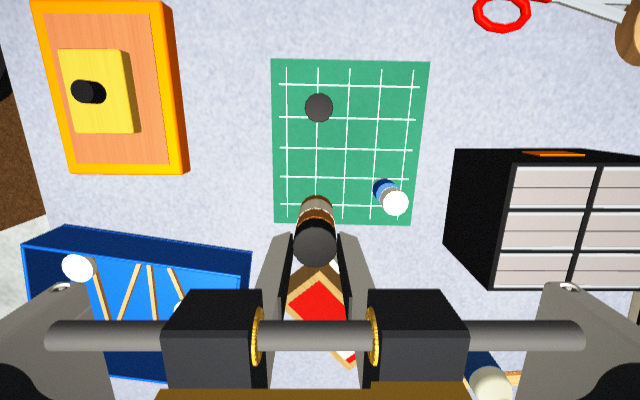

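play_rows(
  rows=[
    [[0,0.5,0.1,0,0,0,1],[0,0.8,0.15,0,0,0.1,1],[0,0.8,0.15,0,0,0,1],[0,0.8,0.1,0,0,0,1],[0,0.7,0.1,0,0,0,1]],
  ],
)

```text
time_s: 28.32
tcp_pos: [0.5285, -0.1586, 0.1944]
tcp_rot: [0.003, 0.711, 0.007, 0.703]
force: [0.8, -0.4, -1.0]
opening: 0.0295
```

Run:
```python
from h import *
st(); go(cell(4,.19),yaw(.4))
```

```text
t 28.325 p [ 0.5285 -0.1586  0.1944] F [ 0.82 -0.36 -0.97] open 0.0295
[[-0.012, -0.005, 1.0], [0.014, 1.0, 0.005], [-1.0, 0.014, -0.012]] q [-0.423  0.245  1.523  0.008  1.391 -2.   ]
shift units [0.1  0.82 0.14]
turn units [-0.03 -0.14 -0.16]
```

play_rows(
  rows=[
    [[0,0.4,0.1,0,-0.14,-0.15,1],[0,0.3,0,0,0,0,1],[0,0,0,0,0,0,1],[0,0,0,0,0,0,1]],
  ],
)

```text
time_s: 28.82
tcp_pos: [0.5292, -0.1151, 0.1895]
tcp_rot: [-0.002, 0.711, 0.006, 0.703]
force: [1.6, 0.8, 0.0]
opening: 0.0297
```

Run:
```python
from h import *
st(); go(cell(4,.19),yaw(.4))
```

```text
t 28.825 p [ 0.5292 -0.1151  0.1895] F [1.58 0.84 0.05] open 0.0297
[[-0.01, -0.011, 1.0], [0.006, 1.0, 0.011], [-1.0, 0.006, -0.01]] q [-0.344  0.23   1.556  0.002  1.368 -1.926]
shift units [-0.01 -0.05  0.12]
turn units [ 0.04 -0.12 -0.07]
```

play_rows(
  rows=[
    [[0,-0.05,0.12,0,-0.12,-0.05,1],[0,0,0,0,0,0,1]],
  ],
)

```text
time_s: 29.08
tcp_pos: [0.5357, -0.1193, 0.1892]
tcp_rot: [-0.003, 0.707, 0.003, 0.707]
force: [-0.4, -0.0, -0.8]
opening: 0.0295
```

Run:
```python
from h import *
st(); go(cell(4,.072),yaw(.4))
```

```text
t 29.075 p [ 0.5357 -0.1193  0.1892] F [-0.38 -0.01 -0.78] open 0.0295
[[0.001, -0.008, 1.0], [0.001, 1.0, 0.008], [-1.0, 0.001, 0.001]] q [-3.470e-01  2.330e-01  1.552e+00  1.000e-03  1.356e+00 -1.927e+00]
shift units [ 2.34  0.04 -0.01]
turn units [ 0.02  0.01 -0.01]
```

play_rows(
  rows=[
    [[0.3,0.02,0,0,0,0,1],[0.4,0,0,0,0,0,1],[0.4,0,0,0,0,0,1],[0.3,0,0,0,0,0,1],[0,0,0,0,0,0,1]],
  ],
)

```text
time_s: 29.7
tcp_pos: [0.5347, -0.1196, 0.1141]
tcp_rot: [-0.001, 0.707, 0.002, 0.707]
force: [-0.1, -0.4, -1.6]
opening: 0.0297
```

Run:
```python
from h import *
st(); go(cell(4,.072),yaw(.4))
```

```text
t 29.7 p [ 0.5347 -0.1196  0.1141] F [-0.08 -0.43 -1.63] open 0.0297
[[-0.001, -0.005, 1.0], [0.002, 1.0, 0.005], [-1.0, 0.002, -0.001]] q [-3.480e-01  2.850e-01  1.674e+00  1.000e-03  1.184e+00 -1.925e+00]
shift units [0.84 0.05 0.02]
turn units [-0.02 -0.01 -0.02]
```

play_rows(
  rows=[
    [[0,0.05,0,0,0,0,1],[0.15,0,0,0,0,0,1],[0.15,0,0,0,0,0,1],[0.15,0,0,0,0,0,1],[0,0,0,0,0,0,1]],
  ],
)

```text
time_s: 30.32
tcp_pos: [0.5354, -0.1174, 0.091]
tcp_rot: [-0.001, 0.707, 0.002, 0.707]
force: [0.2, 0.1, -0.9]
opening: 0.0295
```

Run:
```python
from h import *
st(); go(cell(4,.072),yaw(.4))
```

```text
t 30.325 p [ 0.5354 -0.1174  0.091 ] F [ 0.23  0.11 -0.91] open 0.0295
[[0.001, -0.005, 1.0], [0.001, 1.0, 0.005], [-1.0, 0.001, 0.001]] q [-3.440e-01  3.040e-01  1.709e+00  1.000e-03  1.128e+00 -1.920e+00]
shift units [0.38 0.   0.  ]
turn units [-0.02  0.01 -0.01]
```

Foot is in the well (37 mm above the underside). Continue slowly, watching force.

play_rows(
  rows=[
    [[0.12,0,0,0,0,0,1],[0.12,0,0,0,0,0,1],[0,0,0,0,0,0,1]],
  ],
)

```text
time_s: 30.7
tcp_pos: [0.5356, -0.1174, 0.0783]
tcp_rot: [-0.001, 0.707, 0.002, 0.708]
force: [0.9, -0.3, -0.6]
opening: 0.0295
```

play_rows(
  rows=[
    [[0.08,0,0,0,0,0,1],[0,0,0,0,0,0,1]],
  ],
)

```text
time_s: 30.95
tcp_pos: [0.5357, -0.1175, 0.074]
tcp_rot: [-0.001, 0.707, 0.002, 0.708]
force: [1.0, -0.3, -2.6]
opening: 0.0292
```

play_rows(
  rows=[
    [[0.06,0,0,0,0,0,1],[0,0,0,0,0,0,1]],
  ],
)

```text
time_s: 31.2
tcp_pos: [0.5359, -0.1175, 0.071]
tcp_rot: [-0.002, 0.706, 0.002, 0.708]
force: [0.4, 0.2, -1.8]
opening: 0.0293
```

play_rows(
  rows=[
    [[0.05,0,0,0,0,0,1],[0,0,0,0,0,0,1],[0,0,0,0,0,0,1]],
  ],
)

```text
time_s: 31.58
tcp_pos: [0.5367, -0.1176, 0.0691]
tcp_rot: [-0.002, 0.706, 0.002, 0.708]
force: [-0.2, -0.1, 0.7]
opening: 0.0295
```

play_rows(
  rows=[
    [[0.04,0,0,0,0,0,1],[0,0,0,0,0,0,1],[0,0,0,0,0,0,1]],
  ],
)

```text
time_s: 31.95
tcp_pos: [0.5371, -0.1176, 0.0677]
tcp_rot: [-0.002, 0.705, 0.002, 0.709]
force: [-0.0, 0.6, 1.7]
opening: 0.0296
```

play_rows(
  rows=[
    [[0,0,0,0,0,0,0.58],[0,0,0,0,0,0,0.58],[0,0,0,0,0,0,0.58],[0,0,0,0,0,0,0.58]],
  ],
)

```text
time_s: 32.45
tcp_pos: [0.5366, -0.1177, 0.067]
tcp_rot: [-0.002, 0.706, 0.002, 0.708]
force: [-0.1, -0.9, -0.2]
opening: 0.0395
```

play_rows(
  rows=[
    [[-0.3,0,0,0,0,0,0.58],[-0.5,0,0,0,0,0,0.58],[-0.6,0,0,0,0,0,0.58],[-0.5,0,0,0,0,0,0.58],[0,0,0,0,0,0,0.58]],
  ],
)

```text
time_s: 33.08
tcp_pos: [0.5368, -0.118, 0.1683]
tcp_rot: [-0.002, 0.705, 0.001, 0.709]
force: [0.1, -0.0, -0.2]
opening: 0.0395
```

Run:
```python
from h import *
st(); go([.415,-.349,.17],yaw(0))
shot('wrist','w7')
```

```text
t 33.075 p [ 0.5368 -0.118   0.1683] F [ 0.06 -0.01 -0.2 ] open 0.0395
[[0.006, -0.005, 1.0], [-0.001, 1.0, 0.005], [-1.0, -0.001, 0.006]] q [-3.440e-01  2.440e-01  1.590e+00  1.000e-03  1.302e+00 -1.920e+00]
shift units [-0.04 -4.61 -2.46]
turn units [0.06 0.06 0.01]
```

View pics/w7.png

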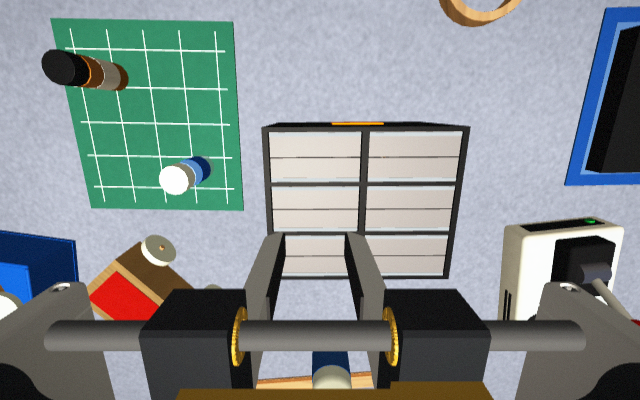

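play_rows(
  rows=[
    [[0,-0.8,-0.4,0,0,0,0.35],[0,-0.8,-0.4,0,0,0,0.35],[0,-0.8,-0.4,0,0,0,0.35],[0,-0.8,-0.4,0,0,0,0.35],[0,-0.8,-0.4,0,0,0,0.35]],
  ],
)

```text
time_s: 33.75
tcp_pos: [0.4329, -0.3188, 0.1607]
tcp_rot: [-0.002, 0.708, 0.006, 0.706]
force: [1.4, -0.6, -0.1]
opening: 0.0612
```

Run:
```python
from h import *
st(); go([.415,-.349,.13],yaw(0))
```

```text
t 33.75 p [ 0.4329 -0.3188  0.1607] F [ 1.37 -0.58 -0.09] open 0.0612
[[-0.004, -0.012, 1.0], [0.006, 1.0, 0.012], [-1.0, 0.006, -0.004]] q [-7.660e-01  2.390e-01  1.617e+00  2.000e-03  1.293e+00 -2.349e+00]
shift units [ 0.61 -0.6  -0.36]
turn units [ 0.14 -0.04 -0.07]
```

play_rows(
  rows=[
    [[0.2,-0.3,-0.15,0.1,0,-0.05,0.35],[0.3,-0.2,-0.12,0,0,0,0.35],[0.2,0,0,0,0,0,0.35],[0,0,0,0,0,0,0.35]],
  ],
)

```text
time_s: 34.25
tcp_pos: [0.4168, -0.3424, 0.1197]
tcp_rot: [0.003, 0.71, 0.003, 0.704]
force: [-0.5, -0.4, 0.3]
opening: 0.0611
```

Run:
```python
from h import *
st(); go([.415,-.3495,.056],yaw(0))
import pickle
cm=robot.camera_model('wrist'); im=shot('wrist','w8'); pickle.dump(cm,open('w8.pkl','wb'))
print(proj('wrist',[.415,-.3495,.083],cm))
```

```text
t 34.25 p [ 0.4168 -0.3424  0.1197] F [-0.47 -0.36  0.27] open 0.0611
[[-0.008, 0.0, 1.0], [0.009, 1.0, -0.0], [-1.0, 0.009, -0.008]] q [-0.817  0.275  1.674  0.     1.204 -2.388]
shift units [ 1.27 -0.15 -0.03]
turn units [-0.01 -0.09 -0.1 ]
(np.float64(213.27455007297587), np.float64(307.51434256383277))
```

View pics/w8.png

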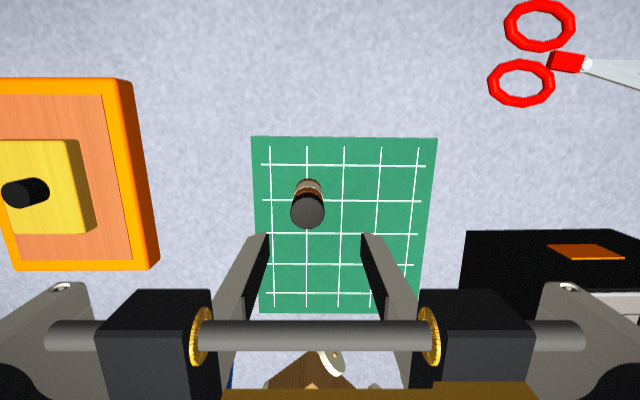

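Cap at (211,307), as predicted (213,307.5). Correct and descend.

play_rows(
  rows=[
    [[0,-0.14,0,0,-0.1,-0.1,0.35],[0.4,0,0,0,0,0,0.35],[0.4,0,0,0,0,0,0.35],[0.3,0,0,0,0,0,0.35],[0,0,0,0,0,0,0.35]],
  ],
)

```text
time_s: 34.92
tcp_pos: [0.4209, -0.3507, 0.0666]
tcp_rot: [-0.004, 0.704, -0.001, 0.71]
force: [-0.4, 0.5, 0.9]
opening: 0.0612
```

Run:
```python
from h import *
st(); go([.415,-.3495,.056],yaw(0))
shot('wrist','w9')
```

```text
t 34.925 p [ 0.4209 -0.3507  0.0666] F [-0.43  0.51  0.89] open 0.0612
[[0.008, -0.004, 1.0], [-0.007, 1.0, 0.004], [-1.0, -0.007, 0.008]] q [-8.220e-01  3.220e-01  1.752e+00  1.000e-03  1.057e+00 -2.398e+00]
shift units [ 0.21  0.03 -0.12]
turn units [0.05 0.09 0.08]
```

View pics/w9.png

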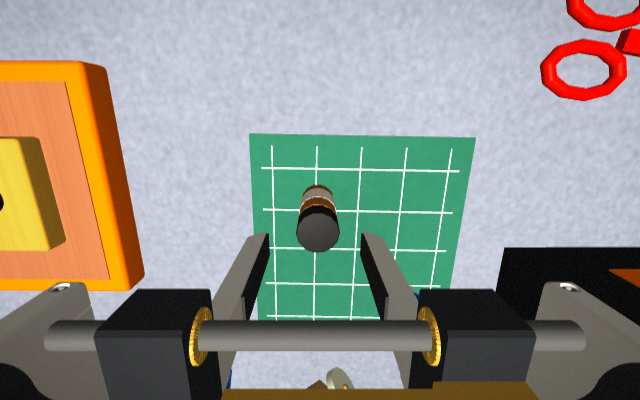

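play_rows(
  rows=[
    [[0,0,-0.12,0,0.08,0.05,0.35],[0.2,0,0,0,0,0,0.5],[0,0,0,0,0,0,0.5]],
  ],
)

```text
time_s: 35.35
tcp_pos: [0.4159, -0.3524, 0.0583]
tcp_rot: [-0.004, 0.706, -0.001, 0.708]
force: [0.0, 0.4, 0.5]
opening: 0.0478
```

Run:
```python
from h import *
st(); go([.415,-.3495,.056],yaw(0))
```

```text
t 35.35 p [ 0.4159 -0.3524  0.0583] F [0.01 0.43 0.47] open 0.0478
[[0.004, -0.004, 1.0], [-0.006, 1.0, 0.004], [-1.0, -0.006, 0.004]] q [-8.300e-01  3.290e-01  1.766e+00 -2.000e-03  1.040e+00 -2.404e+00]
shift units [ 0.05  0.06 -0.02]
turn units [0.05 0.04 0.07]
```

play_rows(
  rows=[
    [[0,0,0,0,0,0,0.6],[0,0,0,0,0,0,1],[0,0,0,0,0,0,1],[0,0,0,0,0,0,1],[0,0,0,0,0,0,1]],
  ],
  squeeze=8,
)

```text
time_s: 35.98
tcp_pos: [0.416, -0.3525, 0.0585]
tcp_rot: [-0.004, 0.706, -0.001, 0.709]
force: [0.2, 0.0, 0.4]
opening: 0.0292
```

play_rows(
  rows=[
    [[0,0,0,0,0,0,1],[0,0,0,0,0,0,1]],
  ],
)

```text
time_s: 36.22
tcp_pos: [0.4161, -0.3525, 0.0585]
tcp_rot: [-0.004, 0.706, -0.001, 0.709]
force: [-0.3, 0.9, -0.6]
opening: 0.029
```

Run:
```python
from h import *
st()
```

```text
t 36.225 p [ 0.4161 -0.3525  0.0585] F [-0.34  0.95 -0.57] open 0.029
[[0.004, -0.004, 1.0], [-0.006, 1.0, 0.004], [-1.0, -0.007, 0.004]] q [-8.290e-01  3.290e-01  1.765e+00 -2.000e-03  1.040e+00 -2.404e+00]
```

play_rows(
  rows=[
    [[-0.3,0,0,0,0,0,1],[-0.7,0,0,0,0,0,1],[-0.8,0,0,0,0,0,1],[-0.8,0,0,0,0,0,1],[-0.2,0,0,0,0,0,1]],
  ],
)

```text
time_s: 36.85
tcp_pos: [0.4152, -0.3513, 0.2051]
tcp_rot: [-0.004, 0.706, -0.001, 0.709]
force: [0.0, 0.3, -0.6]
opening: 0.0296
```

Run:
```python
from h import *
st(); go(cell(3,.2),yaw(.4))
```

```text
t 36.85 p [ 0.4152 -0.3513  0.2051] F [ 0.03  0.27 -0.63] open 0.0296
[[0.004, -0.004, 1.0], [-0.007, 1.0, 0.004], [-1.0, -0.007, 0.004]] q [-8.290e-01  2.130e-01  1.540e+00 -1.000e-03  1.381e+00 -2.404e+00]
shift units [0.08 4.67 1.51]
turn units [-0.03  0.05  0.08]
```

play_rows(
  rows=[
    [[0,0.5,0.2,0,0,0,1],[0,0.8,0.3,0,0,0.05,1],[0,0.8,0.3,0,0,0,1],[0,0.8,0.3,0,0,0,1],[0,0.7,0.2,0,0,0,1]],
  ],
)

```text
time_s: 37.48
tcp_pos: [0.4791, -0.1678, 0.2019]
tcp_rot: [0.0, 0.707, -0.001, 0.707]
force: [-0.0, -0.3, -1.2]
opening: 0.0294
```

Run:
```python
from h import *
st(); go(cell(3,.19),yaw(.4))
```

```text
t 37.475 p [ 0.4791 -0.1678  0.2019] F [-0.   -0.32 -1.18] open 0.0294
[[0.001, 0.002, 1.0], [-0.001, 1.0, -0.002], [-1.0, -0.001, 0.001]] q [-0.474  0.163  1.612 -0.     1.366 -2.043]
shift units [0.24 1.   0.21]
turn units [-0.1   0.01  0.01]
```

play_rows(
  rows=[
    [[0.1,0.4,0.1,-0.1,0,0,1],[0.1,0.4,0.1,0,0,0,1],[0,0.05,0,0,0,0,1],[0,0,0,0,0,0,1]],
  ],
)

```text
time_s: 37.98
tcp_pos: [0.487, -0.1209, 0.1886]
tcp_rot: [-0.004, 0.709, 0.005, 0.705]
force: [0.3, -0.8, -0.4]
opening: 0.0294
```

Run:
```python
from h import *
st(); go(cell(3,.0715),yaw(.4))
```

```text
t 37.975 p [ 0.487  -0.1209  0.1886] F [ 0.28 -0.83 -0.4 ] open 0.0294
[[-0.005, -0.012, 1.0], [0.001, 1.0, 0.012], [-1.0, 0.002, -0.005]] q [-3.810e-01  1.660e-01  1.642e+00 -1.000e-03  1.339e+00 -1.964e+00]
shift units [2.34 0.06 0.06]
turn units [ 0.06 -0.06 -0.02]
```

play_rows(
  rows=[
    [[0.3,0.06,0.06,0,-0.05,0,1],[0.4,0,0,0,0,0,1],[0.4,0,0,0,0,0,1],[0.3,0,0,0,0,0,1],[0,0,0,0,0,0,1]],
  ],
)

```text
time_s: 38.6
tcp_pos: [0.4901, -0.1235, 0.1178]
tcp_rot: [-0.003, 0.707, 0.002, 0.707]
force: [-0.2, 1.0, -1.2]
opening: 0.0292
```

Run:
```python
from h import *
st(); go(cell(3,.0715),yaw(.4))
```

```text
t 38.6 p [ 0.4901 -0.1235  0.1178] F [-0.2   1.01 -1.23] open 0.0292
[[0.001, -0.007, 1.0], [-0.002, 1.0, 0.007], [-1.0, -0.002, 0.001]] q [-0.383  0.219  1.758 -0.002  1.162 -1.96 ]
shift units [ 0.93  0.12 -0.01]
turn units [-0.    0.01  0.03]
```

play_rows(
  rows=[
    [[0,0.12,0,0,0,0,1],[0,0,0,0,0,0,1],[0,0,0,0,0,0,1]],
  ],
)

```text
time_s: 38.98
tcp_pos: [0.491, -0.1185, 0.1194]
tcp_rot: [-0.003, 0.706, 0.001, 0.708]
force: [0.7, 0.0, -0.4]
opening: 0.0292
```

Run:
```python
from h import *
st(); go(cell(3,.0715),yaw(.4))
```

```text
t 38.975 p [ 0.491  -0.1185  0.1194] F [ 0.75  0.02 -0.42] open 0.0292
[[0.004, -0.006, 1.0], [-0.004, 1.0, 0.006], [-1.0, -0.004, 0.004]] q [-0.373  0.216  1.758 -0.002  1.163 -1.948]
shift units [ 0.96  0.02 -0.03]
turn units [-0.02  0.04  0.04]
```

play_rows(
  rows=[
    [[0.15,0,-0.03,0,0.03,0,1],[0.15,0,0,0,0,0,1],[0.15,0,0,0,0,0,1],[0.15,0,0,0,0,0,1],[0,0,0,0,0,0,1]],
  ],
)

```text
time_s: 39.6
tcp_pos: [0.4894, -0.1186, 0.0874]
tcp_rot: [-0.003, 0.707, 0.001, 0.707]
force: [-0.3, 0.5, 0.2]
opening: 0.0296
```

Run:
```python
from h import *
st(); go(cell(3,.0715),yaw(.4))
```

```text
t 39.6 p [ 0.4894 -0.1186  0.0874] F [-0.26  0.48  0.16] open 0.0296
[[0.001, -0.006, 1.0], [-0.004, 1.0, 0.006], [-1.0, -0.004, 0.001]] q [-0.373  0.245  1.807 -0.004  1.087 -1.948]
shift units [0.32 0.02 0.  ]
turn units [-0.01  0.01  0.04]
```

play_rows(
  rows=[
    [[0.12,0,0,0,0,0,1],[0.1,0,0,0,0,0,1],[0,0,0,0,0,0,1]],
  ],
)

```text
time_s: 39.98
tcp_pos: [0.4897, -0.1188, 0.0756]
tcp_rot: [-0.004, 0.707, 0.001, 0.708]
force: [0.2, 0.2, -0.9]
opening: 0.029
```

play_rows(
  rows=[
    [[0.07,0,0,0,0,0,1],[0,0,0,0,0,0,1]],
  ],
)

```text
time_s: 40.22
tcp_pos: [0.4898, -0.1189, 0.072]
tcp_rot: [-0.004, 0.707, 0.001, 0.708]
force: [0.9, -0.5, -1.3]
opening: 0.0289
```

play_rows(
  rows=[
    [[0.05,0,0,0,0,0,1],[0,0,0,0,0,0,1],[0,0,0,0,0,0,1]],
  ],
)

```text
time_s: 40.6
tcp_pos: [0.4907, -0.1189, 0.0703]
tcp_rot: [-0.004, 0.706, 0.001, 0.708]
force: [0.1, 0.3, 1.5]
opening: 0.0294
```

play_rows(
  rows=[
    [[0,0,0,0,0,0,0.58],[0,0,0,0,0,0,0.58],[0,0,0,0,0,0,0.58],[0,0,0,0,0,0,0.58]],
  ],
)

```text
time_s: 41.1
tcp_pos: [0.4906, -0.119, 0.0702]
tcp_rot: [-0.004, 0.706, 0.0, 0.708]
force: [-0.6, 0.1, 0.0]
opening: 0.0396
```

play_rows(
  rows=[
    [[-0.3,0,0,0,0,0,0.58],[-0.5,0,0,0,0,0,0.58],[-0.6,0,0,0,0,0,0.58],[-0.6,0,0,0,0,0,0.58],[-0.4,0,0,0,0,0,0.58]],
  ],
)

```text
time_s: 41.72
tcp_pos: [0.4895, -0.1183, 0.1963]
tcp_rot: [-0.004, 0.706, 0.0, 0.708]
force: [0.0, 0.3, -0.4]
opening: 0.0394
```

Run:
```python
from h import *
st(); go([.442,.313,.12],yaw(1.2))
shot('wrist','w10'); shot('top','t5'); shot('scene','s7')
```

```text
t 41.725 p [ 0.4895 -0.1183  0.1963] F [ 0.03  0.25 -0.35] open 0.0394
[[0.002, -0.006, 1.0], [-0.004, 1.0, 0.006], [-1.0, -0.005, 0.002]] q [-0.373  0.159  1.632 -0.003  1.347 -1.949]
shift units [ 1.48  8.64 -0.9 ]
turn units [-0.17  0.03  0.05]
```

View pics/w10.png

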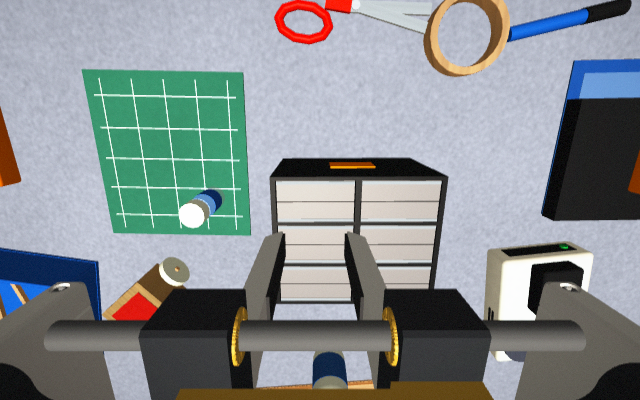

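View pics/s7.png

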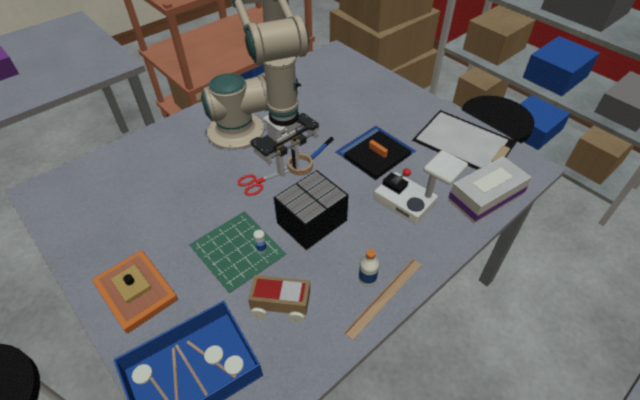

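View pics/t5.png

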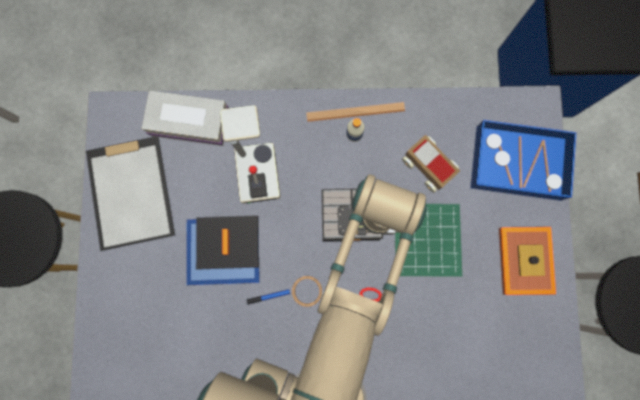

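Run:
```python
from h import *
im=cv2.imread('pics/t5.png')
H,S,V=cv2.split(cv2.cvtColor(im,cv2.COLOR_BGR2HSV))
def rect(mask,nm,z,roi):
    m=np.zeros(mask.shape,np.uint8); r0,r1,c0,c1=roi; m[r0:r1,c0:c1]=mask[r0:r1,c0:c1]
    c=max(cv2.findContours(m,0,1)[0],key=cv2.contourArea)
    r=cv2.minAreaRect(c); bp=cv2.boxPoints(r)
    P=np.array([at('top',(b[1],b[0]),z)[:2] for b in bp]); e=P[1]-P[0]; f=P[2]-P[1]
    print(nm,np.round(r[0],1),P.mean(0).round(4),np.linalg.norm(e).round(4),np.degrees(np.arctan2(e[1],e[0])).round(1),np.linalg.norm(f).round(4),np.degrees(np.arctan2(f[1],f[0])).round(1))
rect(((H<25)&(S>120)&(V>100)).astype(np.uint8)*255,'bar',.055,(220,265,210,240))
rect(((V<90)&(S<110)).astype(np.uint8)*255,'lid',.025,(205,285,180,270))
cv2.imwrite('pics/t5z.png',cv2.resize(im[200:300,170:280],None,fx=6,fy=6,interpolation=2))
```

```text
bar [225. 241.] [0.4631 0.2935] 0.0177 -90.4 0.0761 -178.8
lid [227. 242.] [0.4626 0.2934] 0.1852 -88.6 0.1504 -177.5
```

View pics/t5z.png

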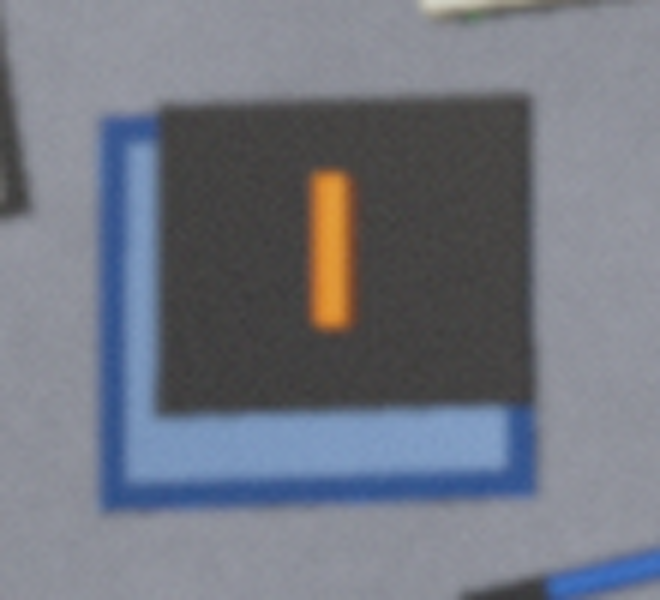

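play_rows(
  rows=[
    [[0,0.8,-0.05,0,0,0,0.5],[0,0.9,-0.05,0,0,0,0.5],[0,0.9,-0.05,0,0,0,0.5],[0,0.9,-0.05,0,0,0,0.5],[0,0.9,-0.05,0,0,0,0.5]],
  ],
)

```text
time_s: 42.5
tcp_pos: [0.4732, 0.1047, 0.1892]
tcp_rot: [-0.001, 0.709, -0.002, 0.705]
force: [0.9, -0.3, 0.0]
opening: 0.0472
```

play_rows(
  rows=[
    [[0,0.9,-0.05,0,0,0,0.5],[0,0.9,-0.05,0,0,0,0.5],[0,0.9,-0.05,0,0,0,0.5],[0,0.6,0,0,0,0,0.5],[0,0,0,0,0,0,0.5]],
  ],
)

```text
time_s: 43.12
tcp_pos: [0.4606, 0.2764, 0.1823]
tcp_rot: [-0.004, 0.713, -0.002, 0.702]
force: [0.0, 0.5, -0.7]
opening: 0.0472
```

Run:
```python
from h import *
st(); go([.463,.2935,.1],yaw(1.2))
```

```text
t 43.125 p [0.4606 0.2764 0.1823] F [ 0.02  0.53 -0.68] open 0.0472
[[-0.015, -0.003, 1.0], [-0.008, 1.0, 0.003], [-1.0, -0.008, -0.015]] q [ 4.120e-01  2.310e-01  1.573e+00 -1.000e-03  1.355e+00 -1.161e+00]
shift units [1.64 0.36 0.08]
turn units [-0.21 -0.18  0.09]
```

play_rows(
  rows=[
    [[0.3,0.2,0.03,-0.2,-0.15,0.08,0.5],[0.4,0.14,0,0,0,0,0.5],[0.4,0,0,0,0,0,0.5],[0,0,0,0,0,0,0.5]],
  ],
)

```text
time_s: 43.62
tcp_pos: [0.4597, 0.2881, 0.1232]
tcp_rot: [-0.009, 0.71, 0.004, 0.705]
force: [-1.2, -0.4, -0.0]
opening: 0.0469
```

Run:
```python
from h import *
st(); go([.463,.2935,.033],yaw(1.2))
cm=robot.camera_model('wrist'); shot('wrist','w11'); print(proj('wrist',[.463,.2935,.055],cm))
```

```text
t 43.625 p [0.4597 0.2881 0.1232] F [-1.19 -0.39 -0.02] open 0.0469
[[-0.007, -0.02, 1.0], [-0.007, 1.0, 0.019], [-1.0, -0.007, -0.007]] q [ 0.434  0.275  1.664 -0.004  1.212 -1.155]
shift units [1.8  0.12 0.08]
turn units [-0.02 -0.08  0.08]
(np.float64(207.93125441308064), np.float64(322.0635627113248))
```

View pics/w11.png

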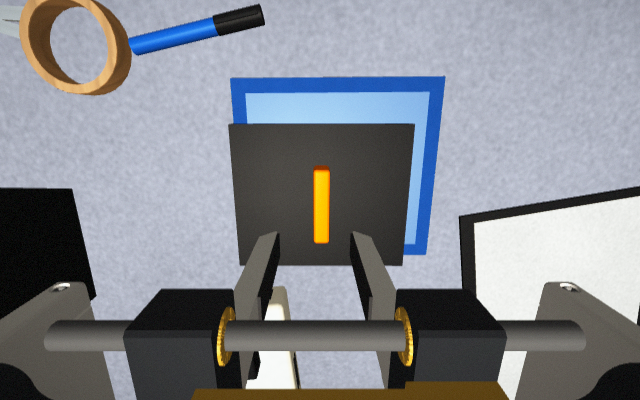

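play_rows(
  rows=[
    [[0.3,0.12,0.06,0,-0.08,0.08,0.5],[0.5,0,0,0,0,0,0.5],[0.5,0,0,0,0,0,0.5],[0.3,0,0,0,0,0,0.5],[0,0,0,0,0,0,0.5]],
  ],
)

```text
time_s: 44.3
tcp_pos: [0.4683, 0.2931, 0.0471]
tcp_rot: [-0.005, 0.703, 0.007, 0.711]
force: [-1.4, -0.3, -0.0]
opening: 0.0473
```

Run:
```python
from h import *
st(); go([.463,.2935,.032],yaw(1.2))
```

```text
t 44.3 p [0.4683 0.2931 0.0471] F [-1.38 -0.25 -0.04] open 0.0473
[[0.011, -0.016, 1.0], [0.004, 1.0, 0.016], [-1.0, 0.004, 0.011]] q [ 4.340e-01  3.480e-01  1.768e+00 -1.000e-03  1.014e+00 -1.152e+00]
shift units [ 0.3   0.01 -0.11]
turn units [-0.05  0.12 -0.04]
```

play_rows(
  rows=[
    [[0.15,0,-0.1,0,0.12,0,0.5],[0.15,0,0,0,0,0,0.5],[0,0,0,0,0,0,0.5]],
  ],
)

```text
time_s: 44.68
tcp_pos: [0.4646, 0.2937, 0.0332]
tcp_rot: [-0.004, 0.706, 0.007, 0.708]
force: [0.0, 0.2, -0.3]
opening: 0.0468
```

Run:
```python
from h import *
st(); go([.463,.2935,.032],yaw(1.2))
```

```text
t 44.675 p [0.4646 0.2937 0.0332] F [ 0.01  0.22 -0.35] open 0.0468
[[0.003, -0.016, 1.0], [0.005, 1.0, 0.016], [-1.0, 0.005, 0.003]] q [ 0.435  0.363  1.786  0.004  0.988 -1.155]
shift units [ 0.02 -0.   -0.03]
turn units [-0.05  0.04 -0.06]
```

play_rows(
  rows=[
    [[0,0,0,0,0,0,1],[0,0,0,0,0,0,1],[0,0,0,0,0,0,1],[0,0,0,0,0,0,1],[0,0,0,0,0,0,1]],
  ],
  squeeze=40,
)

```text
time_s: 45.3
tcp_pos: [0.4653, 0.294, 0.0341]
tcp_rot: [-0.004, 0.705, 0.008, 0.709]
force: [-0.4, 0.2, -0.7]
opening: 0.0016
```

play_rows(
  rows=[
    [[0,0,0,0,0,0,1],[0,0,0,0,0,0,1],[0,0,0,0,0,0,1]],
  ],
)

```text
time_s: 45.68
tcp_pos: [0.4653, 0.294, 0.0341]
tcp_rot: [-0.004, 0.705, 0.008, 0.709]
force: [0.6, -0.4, -1.0]
opening: 0.0007
```

Run:
```python
from h import *
st()
```

```text
t 45.675 p [0.4653 0.294  0.0341] F [ 0.57 -0.38 -1.  ] open 0.0007
[[0.005, -0.017, 1.0], [0.006, 1.0, 0.017], [-1.0, 0.006, 0.005]] q [ 0.435  0.362  1.785  0.004  0.988 -1.155]
```

Run:
```python
from h import *
shot('wrist','w12'); a=shot('top','t6'); b=shot('scene','s8')
cv2.imwrite('pics/c6.png',np.hstack([cv2.resize(a[180:310,160:310],(400,346),interpolation=2),cv2.resize(b[90:220,310:460],(400,346),interpolation=2)]))
```

```text
(no output)
```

View pics/w12.png

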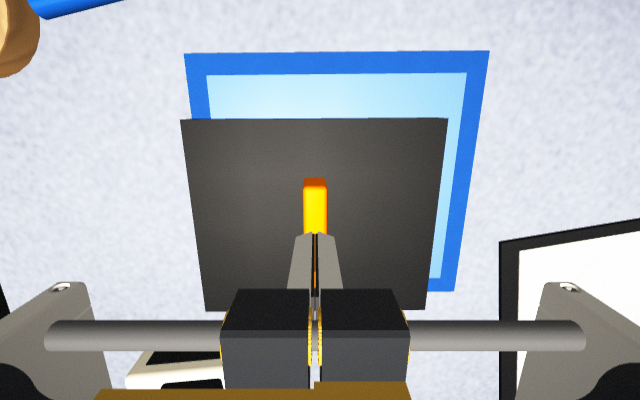

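View pics/c6.png

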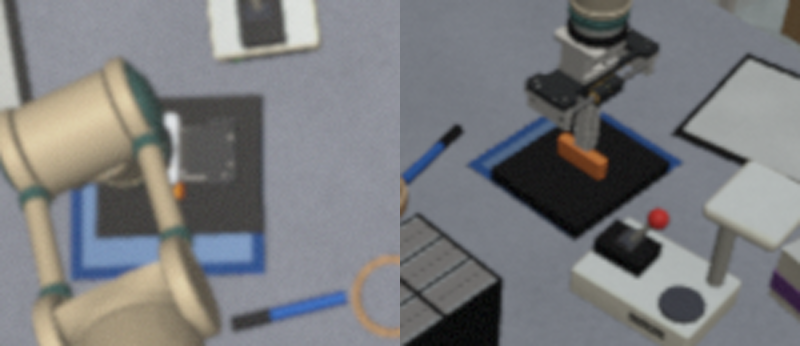

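Run:
```python
from h import *
for p in((188,303),(188,327)): print(at('wrist',p,.055).round(4))
for p in((178,303),(178,327)): print(at('wrist',p,.055).round(4),at('wrist',p,.07).round(4))
for r,c in((120,181),(119,447),(310,205),(309,426)): print('lid',at('wrist',(r,c),.025).round(4),at('wrist',(r,c),.04).round(4))
print('tip proj',proj('wrist',[.4653,.294,.0341]),proj('scene',[.4653,.294,.0341]),proj('top',[.4653,.294,.0341]))
b=cv2.imread('pics/s8.png'); cv2.imwrite('pics/s8z.png',cv2.resize(b[110:180,330:420],None,fx=8,fy=8,interpolation=2))
```

```text
[0.427  0.2847 0.055 ]
[0.4268 0.2998 0.055 ]
[0.4206 0.2846 0.055 ] [0.4172 0.2851 0.07  ]
[0.4203 0.2996 0.055 ] [0.417  0.2988 0.07  ]
lid [0.3878 0.1998 0.025 ] [0.3873 0.2063 0.04  ]
lid [0.3843 0.3826 0.025 ] [0.384 0.376 0.04 ]
lid [0.5415 0.202  0.025 ] [0.5299 0.2083 0.04  ]
lid [0.5382 0.3876 0.025 ] [0.5269 0.3806 0.04  ]
tip proj (np.float64(231.54350861937155), np.float64(316.39789479603496)) (np.float64(149.64091558437306), np.float64(377.9216720782284)) (np.float64(240.67912087513605), np.float64(226.2237939928663))
```

View pics/s8z.png

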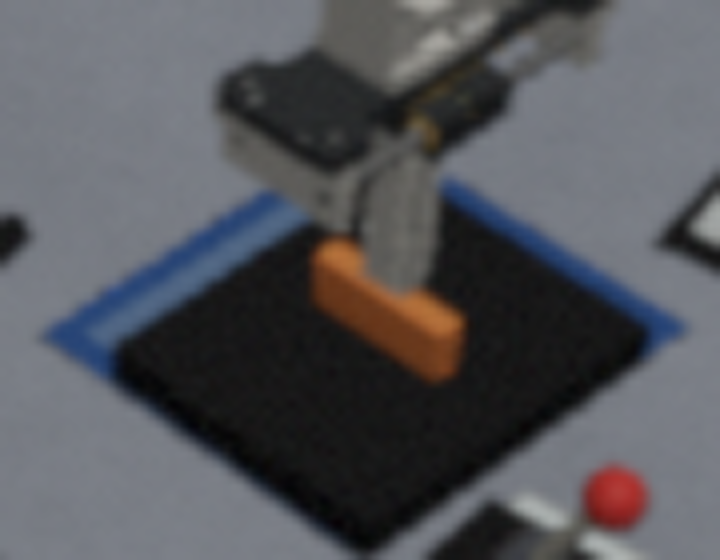

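play_rows(
  rows=[
    [[-0.2,0,0,0,0,0,1],[-0.2,0,0,0,0,0,1],[0,0,0,0,0,0,1]],
  ],
)

```text
time_s: 46.2
tcp_pos: [0.4656, 0.2941, 0.0559]
tcp_rot: [-0.004, 0.705, 0.008, 0.709]
force: [0.9, -0.2, 0.6]
opening: 0.0006
```

Run:
```python
from h import *
st(); print(proj('scene',[.465,.294,.055]))
shot('wrist','w13'); b=shot('scene','s9'); w=cv2.imread('pics/w13.png')
cv2.imwrite('pics/c7.png',np.hstack([cv2.resize(b[110:180,330:420],(400,311),interpolation=2),cv2.resize(w[50:350,150:500],(363,311))]))
```

```text
t 46.2 p [0.4656 0.2941 0.0559] F [ 0.9  -0.17  0.59] open 0.0006
[[0.006, -0.017, 1.0], [0.006, 1.0, 0.017], [-1.0, 0.006, 0.006]] q [ 0.435  0.338  1.758  0.004  1.038 -1.155]
(np.float64(145.1304005722117), np.float64(378.3802670817178))
```

View pics/c7.png

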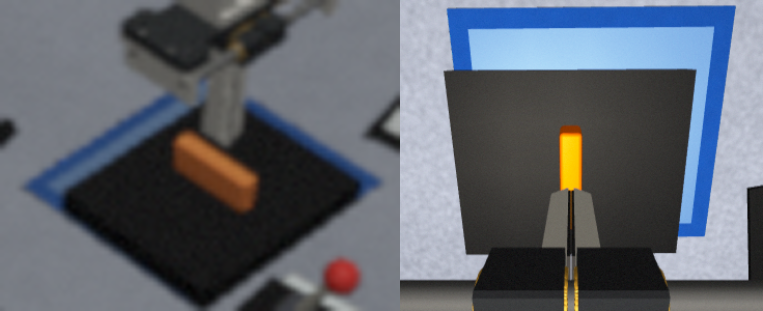

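play_rows(
  rows=[
    [[-0.3,0,0,0,0,0,0.5],[0,0,0,0,0,0,0.5],[0,0,0,0,0,0,0.5],[0,0,0,0,0,0,0.5],[0,0,0,0,0,0,0.5]],
  ],
  squeeze=20,
)

```text
time_s: 46.92
tcp_pos: [0.4644, 0.2935, 0.0707]
tcp_rot: [-0.004, 0.706, 0.008, 0.708]
force: [-0.3, 0.1, -0.4]
opening: 0.0459
```

Run:
```python
from h import *
st(); go([.463,.2925,.031],yaw(1.2))
cm=robot.camera_model('wrist')
w=shot('wrist','w14')
H,S,V=cv2.split(cv2.cvtColor(w,cv2.COLOR_BGR2HSV)); m=((H<28)&(S>150)&(V>120)).astype(np.uint8)*255; m[:120]=0;m[280:]=0;m[:,:280]=0;m[:,350:]=0
c=max(cv2.findContours(m,0,1)[0],key=cv2.contourArea); print(cv2.boundingRect(c))
x,y,ww,h=cv2.boundingRect(c); print(at('wrist',(y+h/2,x+ww/2),.055,cm),at('wrist',(y+h,x),.055,cm),at('wrist',(y+h,x+ww),.055,cm),at('wrist',(y,x),.055,cm))
```

```text
t 46.925 p [0.4644 0.2935 0.0707] F [-0.34  0.1  -0.41] open 0.0459
[[0.003, -0.017, 1.0], [0.005, 1.0, 0.017], [-1.0, 0.005, 0.003]] q [ 0.435  0.323  1.738  0.004  1.075 -1.155]
shift units [ 0.79 -0.02 -0.03]
turn units [-0.05  0.04 -0.06]
(305, 169, 21, 95)
[0.45839001 0.29282529 0.055     ] [0.50000349 0.28487785 0.055     ] [0.49977267 0.30215613 0.055     ] [0.42094993 0.28438341 0.055     ]
```

View pics/w14.png

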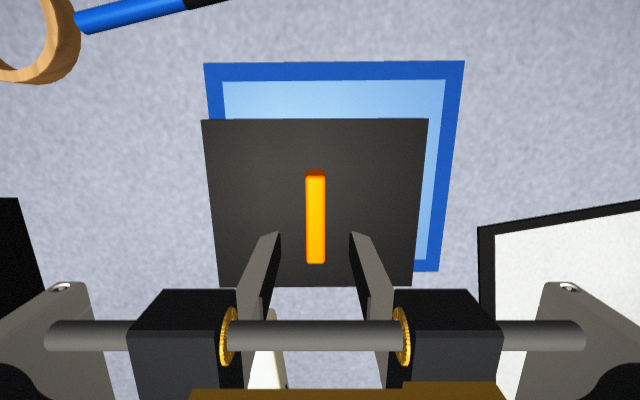

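play_rows(
  rows=[
    [[0.3,0,-0.03,0,0.04,-0.05,0.5],[0.3,0,0,0,0,0,0.5],[0.2,0,0,0,0,0,0.5],[0,0,0,0,0,0,0.5]],
  ],
)

```text
time_s: 47.48
tcp_pos: [0.4617, 0.293, 0.0264]
tcp_rot: [-0.006, 0.708, 0.005, 0.706]
force: [-1.4, 0.0, 0.6]
opening: 0.047
```

Run:
```python
from h import *
st(); go([.463,.2925,.031],yaw(1.2)); b=shot('scene','s10'); w=shot('wrist','w15')
cv2.imwrite('pics/c8.png',np.hstack([cv2.resize(b[110:180,330:420],(400,311),interpolation=2),cv2.resize(w[50:350,150:500],(363,311))]))
```

```text
t 47.475 p [0.4617 0.293  0.0264] F [-1.37  0.02  0.64] open 0.047
[[-0.003, -0.017, 1.0], [-0.001, 1.0, 0.017], [-1.0, -0.001, -0.003]] q [ 4.380e-01  3.710e-01  1.793e+00  1.000e-03  9.810e-01 -1.150e+00]
shift units [-0.09 -0.01  0.03]
turn units [-0.05 -0.04  0.01]
```

View pics/c8.png

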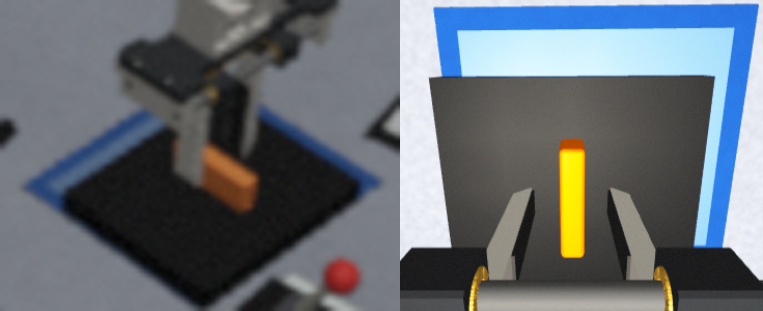

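play_rows(
  rows=[
    [[-0.07,0,0,0,0,0,0.6],[0,0,0,0,0,0,0.7],[0,0,0,0,0,0,0.75],[0,0,0,0,0,0,0.8],[0,0,0,0,0,0,0.85]],
  ],
)

```text
time_s: 48.2
tcp_pos: [0.4638, 0.294, 0.0329]
tcp_rot: [-0.005, 0.706, 0.006, 0.708]
force: [0.2, 0.3, -0.6]
opening: 0.0149
```

Run:
```python
from h import *
st(); w=shot('wrist','w16')
```

```text
t 48.2 p [0.4638 0.294  0.0329] F [ 0.21  0.28 -0.64] open 0.0149
[[0.002, -0.016, 1.0], [0.001, 1.0, 0.016], [-1.0, 0.001, 0.002]] q [ 4.380e-01  3.640e-01  1.785e+00  1.000e-03  9.900e-01 -1.150e+00]
```

play_rows(
  rows=[
    [[0,0,0,0,0,0,0.9],[0,0,0,0,0,0,0.95],[0,0,0,0,0,0,1],[0,0,0,0,0,0,1]],
  ],
)

```text
time_s: 48.75
tcp_pos: [0.4638, 0.294, 0.0328]
tcp_rot: [-0.005, 0.706, 0.006, 0.708]
force: [-0.0, 0.7, 0.0]
opening: 0.0143
```

View pics/w16.png

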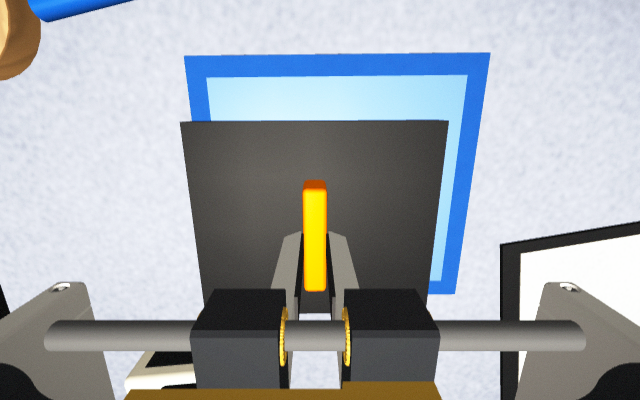

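play_rows(
  rows=[
    [[-0.1,0,0,0,0,0,1],[-0.3,0,0,0,0,0,1],[-0.4,0,0,0,0,0,1],[0,0,0,0,0,0,1]],
  ],
  squeeze=30,
)

```text
time_s: 49.25
tcp_pos: [0.4641, 0.2941, 0.0758]
tcp_rot: [-0.005, 0.706, 0.006, 0.708]
force: [0.6, 0.2, -0.3]
opening: 0.0005
```

Run:
```python
from h import *
st(); w=shot('wrist','w17')
```

```text
t 49.25 p [0.4641 0.2941 0.0758] F [ 0.59  0.25 -0.33] open 0.0005
[[0.002, -0.017, 1.0], [0.002, 1.0, 0.017], [-1.0, 0.002, 0.002]] q [ 0.438  0.319  1.729  0.     1.09  -1.15 ]
```

View pics/w17.png

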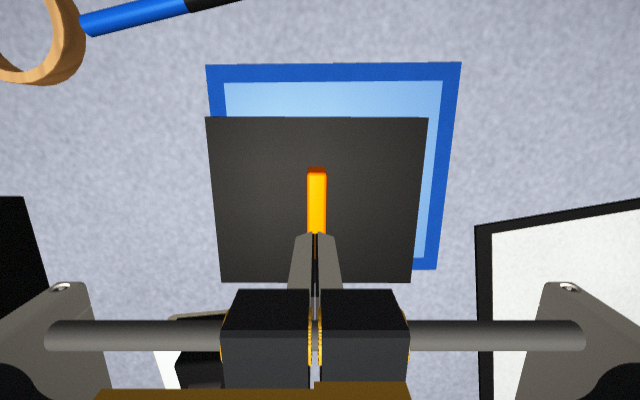

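play_rows(
  rows=[
    [[0,0,0,0,0,0,0.6],[0,0,0,0,0,0,0.6],[0,0,0,0,0,0,0.6],[0,0,0,0,0,0,0.6]],
  ],
  squeeze=15,
)

```text
time_s: 49.8
tcp_pos: [0.4621, 0.2931, 0.0734]
tcp_rot: [-0.006, 0.708, 0.006, 0.706]
force: [0.3, -0.4, 0.2]
opening: 0.0355
```

Run:
```python
from h import *
st(); w=shot('wrist','w18'); b=shot('scene','s11'); t=shot('top','t7')
cm=robot.camera_model('wrist')
H,S,V=cv2.split(cv2.cvtColor(w,cv2.COLOR_BGR2HSV)); m=((H<28)&(S>150)&(V>200)).astype(np.uint8)*255; m[:120]=0;m[280:]=0;m[:,:280]=0;m[:,350:]=0
c=max(cv2.findContours(m,0,1)[0],key=cv2.contourArea); x,y,ww,h=cv2.boundingRect(c); print(x,y,ww,h)
r=cv2.minAreaRect(c); P=np.array([at('wrist',(q[1],q[0]),.055,cm)[:2] for q in cv2.boxPoints(r)]); print(P.round(4),P.mean(0))
cv2.imwrite('pics/s11z.png',cv2.resize(b[110:190,330:430],None,fx=7,fy=7,interpolation=2))
go([.463,.293,.0275],yaw(1.2))
```

```text
t 49.8 p [0.4621 0.2931 0.0734] F [ 0.26 -0.44  0.22] open 0.0355
[[-0.002, -0.016, 1.0], [-0.0, 1.0, 0.016], [-1.0, -0.0, -0.002]] q [ 0.438  0.321  1.733  0.     1.089 -1.15 ]
308 176 20 87
[[0.4246 0.2862]
 [0.4244 0.3007]
 [0.4971 0.3027]
 [0.4973 0.2869]] [0.46084788 0.29414557]
shift units [ 0.92 -0.    0.02]
turn units [-0.05 -0.02  0.  ]
```

View pics/s11z.png

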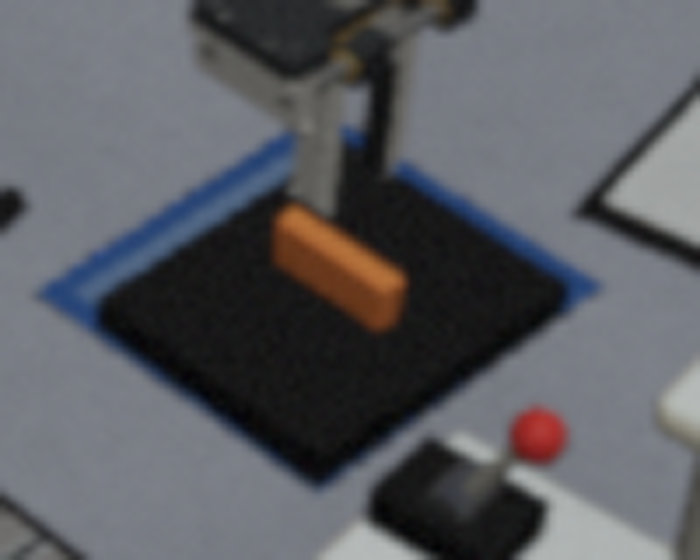

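View pics/w18.png

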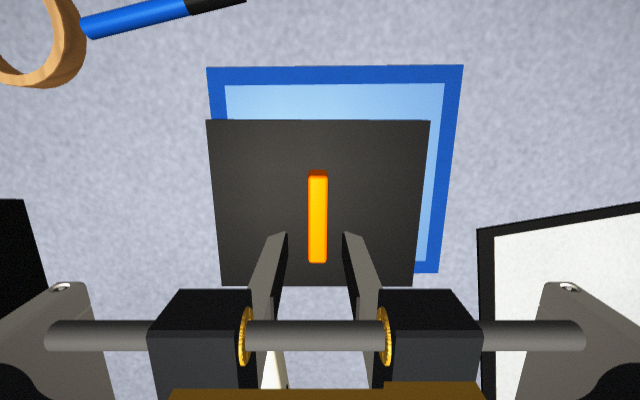

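play_rows(
  rows=[
    [[0.3,0.02,0,0,0,0,0.6],[0.3,0,0,0,0,0,0.6],[0.2,0,0,0,0,0,0.6],[0,0,0,0,0,0,0.6]],
  ],
)

```text
time_s: 50.45
tcp_pos: [0.4613, 0.2939, 0.0296]
tcp_rot: [-0.006, 0.708, 0.005, 0.706]
force: [-0.2, 0.4, 0.2]
opening: 0.0375
```

Run:
```python
from h import *
st(); go([.463,.294,.0275],yaw(1.2))
```

```text
t 50.45 p [0.4613 0.2939 0.0296] F [-0.2   0.4   0.22] open 0.0375
[[-0.004, -0.017, 1.0], [-0.001, 1.0, 0.017], [-1.0, -0.001, -0.004]] q [ 0.44   0.368  1.788  0.     0.989 -1.148]
shift units [0.04 0.   0.03]
turn units [-0.05 -0.04  0.01]
```

play_rows(
  rows=[
    [[0.06,0,0.03,0,0,0,0.7],[0,0,0,0,0,0,0.8],[0,0,0,0,0,0,0.9],[0,0,0,0,0,0,1],[0,0,0,0,0,0,1]],
  ],
)

```text
time_s: 51.08
tcp_pos: [0.4634, 0.2942, 0.0268]
tcp_rot: [-0.006, 0.708, 0.006, 0.706]
force: [-0.8, 0.6, -1.8]
opening: 0.0155
```

play_rows(
  rows=[
    [[0,0,0,0,0,0,1],[0,0,0,0,0,0,1],[0,0,0,0,0,0,1]],
  ],
)

```text
time_s: 51.45
tcp_pos: [0.4634, 0.2942, 0.0268]
tcp_rot: [-0.006, 0.708, 0.006, 0.706]
force: [0.4, 0.6, -2.1]
opening: 0.0156
```

Run:
```python
from h import *
st()
```

```text
t 51.45 p [0.4634 0.2942 0.0268] F [ 0.36  0.64 -2.09] open 0.0156
[[-0.003, -0.016, 1.0], [-0.001, 1.0, 0.016], [-1.0, -0.001, -0.003]] q [ 4.380e-01  3.730e-01  1.789e+00  1.000e-03  9.820e-01 -1.149e+00]
```

Stable at 15.6 mm. Lift gently.

play_rows(
  rows=[
    [[-0.05,0,0,0,0,0,1],[-0.1,0,0,0,0,0,1],[0,0,0,0,0,0,1]],
  ],
)

```text
time_s: 51.82
tcp_pos: [0.463, 0.2939, 0.0346]
tcp_rot: [-0.006, 0.708, 0.005, 0.706]
force: [-0.2, 0.4, -2.7]
opening: 0.0159
```

play_rows(
  rows=[
    [[-0.2,0,0,0,0,0,1],[-0.3,0,0,0,0,0,1],[0,0,0,0,0,0,1]],
  ],
)

```text
time_s: 52.2
tcp_pos: [0.4635, 0.2941, 0.0619]
tcp_rot: [-0.006, 0.708, 0.006, 0.706]
force: [-0.4, -0.9, -3.0]
opening: 0.0159
```

Run:
```python
from h import *
st(); w=shot('wrist','w19'); b=shot('scene','s12')
cv2.imwrite('pics/c9.png',np.hstack([cv2.resize(b[90:190,320:430],(400,364),interpolation=2),cv2.resize(w[50:350,150:500],(400,364))]))
```

```text
t 52.2 p [0.4635 0.2941 0.0619] F [-0.36 -0.86 -2.96] open 0.0159
[[-0.002, -0.016, 1.0], [-0.001, 1.0, 0.016], [-1.0, -0.001, -0.002]] q [ 0.438  0.335  1.744  0.     1.064 -1.149]
```

View pics/c9.png

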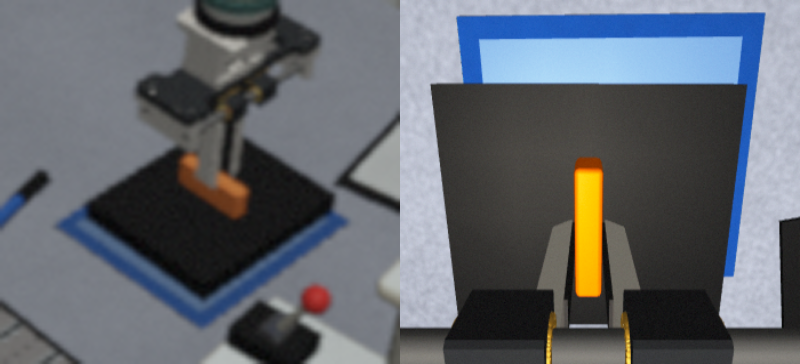

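Run:
```python
from h import *
w=cv2.imread('pics/w19.png')
H,S,V=cv2.split(cv2.cvtColor(w,cv2.COLOR_BGR2HSV)); m=((H<28)&(S>150)&(V>200)).astype(np.uint8)*255; m[:120]=0;m[310:]=0;m[:,:285]=0;m[:,345:]=0
c=max(cv2.findContours(m,0,1)[0],key=cv2.contourArea); r=cv2.minAreaRect(c); print(r)
p,_=tool()
P=np.array([at('wrist',(q[1],q[0]),.0894)[:2]-p[:2] for q in cv2.boxPoints(r)]); print(P.round(4),P.mean(0))
for rr,cc in((120,178),(120,452)): print(at('wrist',(rr,cc),p[2]-.0025)[:2]-p[:2])
```

```text
((314.5, 241.0), (104.0, 23.0), 90.0)
[[-0.0393 -0.0089]
 [-0.0395  0.005 ]
 [ 0.0325  0.0069]
 [ 0.0328 -0.0086]] [-0.00336957 -0.00137509]
[-0.07765679 -0.09398719]
[-0.08051746  0.0891684 ]
```

play_rows(
  rows=[
    [[-0.5,0,0,0,0,0,1],[-0.6,0,0,0,0,0,1],[-0.6,-0.1,0,0,0,0,1],[-0.6,-0.3,0,0,0,0,1],[-0.4,-0.6,0,0,0,0,1]],
  ],
)

```text
time_s: 52.92
tcp_pos: [0.4609, 0.243, 0.1952]
tcp_rot: [-0.009, 0.712, 0.005, 0.702]
force: [0.3, -0.0, -2.7]
opening: 0.0159
```

Run:
```python
from h import *
st(); go([.537,-.0752,.2],yaw(.4))
```

```text
t 52.925 p [0.4609 0.243  0.1952] F [ 0.27 -0.04 -2.72] open 0.0159
[[-0.014, -0.019, 1.0], [-0.006, 1.0, 0.019], [-1.0, -0.005, -0.014]] q [ 0.352  0.198  1.585 -0.     1.375 -1.238]
shift units [-0.08 -6.39  1.4 ]
turn units [ 0.14 -0.16  0.06]
```

play_rows(
  rows=[
    [[-0.1,-0.7,0.1,0,-0.05,0,1],[-0.1,-0.8,0.2,0,-0.05,0,1],[-0.1,-0.8,0.2,0.05,0,0,1],[-0.1,-0.8,0.2,0.05,0,0,1],[0,-0.8,0.2,0,0,0,1]],
  ],
)

```text
time_s: 53.55
tcp_pos: [0.5092, 0.0443, 0.2168]
tcp_rot: [-0.006, 0.709, 0.003, 0.705]
force: [0.6, -0.6, -3.1]
opening: 0.0154
```

Run:
```python
from h import *
st(); go([.537,-.0752,.2],yaw(.4))
```

```text
t 53.55 p [0.5092 0.0443 0.2168] F [ 0.56 -0.56 -3.12] open 0.0154
[[-0.005, -0.014, 1.0], [-0.005, 1.0, 0.014], [-1.0, -0.004, -0.005]] q [-0.046  0.165  1.573 -0.005  1.408 -1.629]
shift units [ 0.34 -2.4   0.52]
turn units [ 0.08 -0.05  0.05]
```

play_rows(
  rows=[
    [[0,-0.8,0.2,0.05,-0.05,0,1],[0,-0.7,0.2,0,0,0.05,1],[0,-0.5,0.1,0,0,0,1],[0,0,0,0,0,0,1],[0,0,0,0,0,0,1]],
  ],
)

```text
time_s: 54.18
tcp_pos: [0.5342, -0.0605, 0.2142]
tcp_rot: [-0.001, 0.709, 0.002, 0.705]
force: [0.5, -0.3, -2.7]
opening: 0.0157
```

Run:
```python
from h import *
st(); go([.537,-.0752,.16],yaw(.4))
```

```text
t 54.175 p [ 0.5342 -0.0605  0.2142] F [ 0.53 -0.35 -2.68] open 0.0157
[[-0.005, -0.005, 1.0], [0.002, 1.0, 0.005], [-1.0, 0.002, -0.005]] q [-0.243  0.207  1.525  0.     1.415 -1.818]
shift units [ 1.08 -0.3   0.06]
turn units [-0.03 -0.06 -0.02]
```

play_rows(
  rows=[
    [[0.2,-0.25,0.06,0,-0.06,0,1],[0.3,0,0,0,0,0,1],[0.2,0,0,0,0,0,1],[0,0,0,0,0,0,1]],
  ],
)

```text
time_s: 54.68
tcp_pos: [0.5359, -0.0708, 0.1757]
tcp_rot: [-0.002, 0.708, 0.004, 0.706]
force: [-0.2, 0.1, -2.6]
opening: 0.0158
```

Run:
```python
from h import *
st(); go([.537,-.0752,.1285],yaw(.4))
shot('wrist','w20'); b=shot('scene','s13')
cv2.imwrite('pics/s13z.png',cv2.resize(b[140:260,250:370],None,fx=5,fy=5,interpolation=2))
```

```text
t 54.675 p [ 0.5359 -0.0708  0.1757] F [-0.21  0.08 -2.58] open 0.0158
[[-0.002, -0.008, 1.0], [0.003, 1.0, 0.008], [-1.0, 0.003, -0.002]] q [-0.262  0.231  1.589  0.003  1.325 -1.841]
shift units [ 0.94 -0.09  0.02]
turn units [ 0.01 -0.03 -0.04]
```

View pics/w20.png

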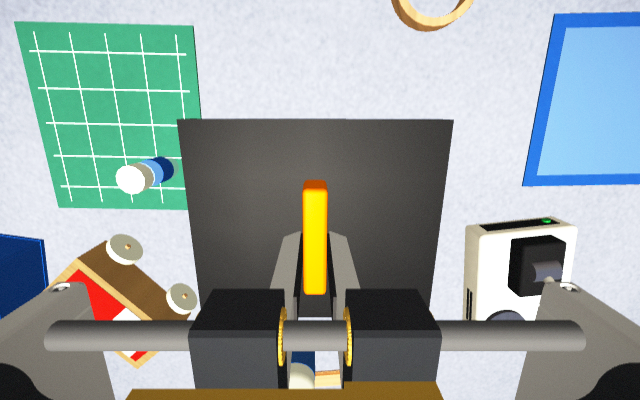

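View pics/s13z.png

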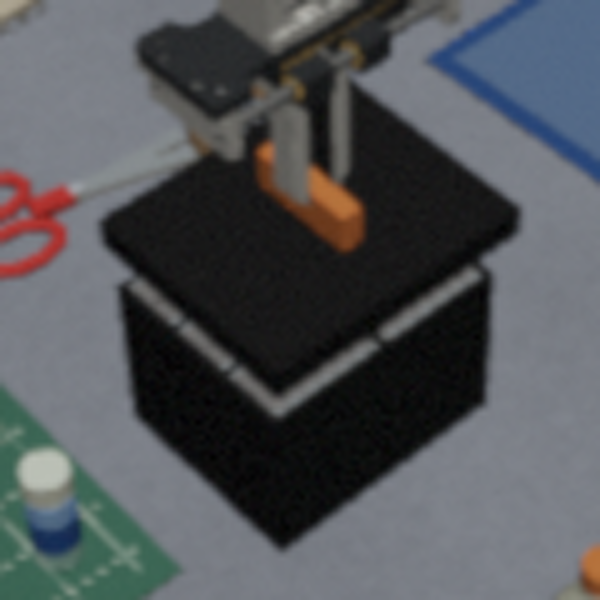

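play_rows(
  rows=[
    [[0.1,-0.09,0.02,0,-0.03,-0.04,1],[0.1,0,0,0,0,0,1],[0,0,0,0,0,0,1],[0,0,0,0,0,0,1]],
  ],
)

```text
time_s: 55.28
tcp_pos: [0.5386, -0.076, 0.1671]
tcp_rot: [-0.003, 0.705, 0.002, 0.709]
force: [0.2, 0.2, -2.4]
opening: 0.016
```

Run:
```python
from h import *
st(); go([.537,-.0752,.1285],yaw(.4))
```

```text
t 55.275 p [ 0.5386 -0.076   0.1671] F [ 0.23  0.22 -2.35] open 0.016
[[0.005, -0.008, 1.0], [-0.001, 1.0, 0.008], [-1.0, -0.001, 0.005]] q [-0.268  0.237  1.603 -0.     1.297 -1.847]
shift units [ 0.77  0.02 -0.04]
turn units [0.01 0.05 0.02]
```

play_rows(
  rows=[
    [[0.15,0.02,-0.04,0,0.05,0,1],[0.15,0,0,0,0,0,1],[0,0,0,0,0,0,1],[0,0,0,0,0,0,1]],
  ],
)

```text
time_s: 55.78
tcp_pos: [0.5364, -0.0749, 0.1509]
tcp_rot: [-0.003, 0.707, 0.002, 0.707]
force: [0.8, -0.1, -2.5]
opening: 0.0161
```

Run:
```python
from h import *
st(); go([.537,-.0752,.1285],yaw(.4))
```

```text
t 55.775 p [ 0.5364 -0.0749  0.1509] F [ 0.81 -0.12 -2.47] open 0.0161
[[-0.0, -0.008, 1.0], [-0.001, 1.0, 0.008], [-1.0, -0.001, -0.0]] q [-2.660e-01  2.470e-01  1.631e+00 -1.000e-03  1.264e+00 -1.844e+00]
shift units [ 0.45 -0.01  0.01]
turn units [ 0.01 -0.    0.02]
```

play_rows(
  rows=[
    [[0.12,0,0,0,0,0,1],[0,0,0,0,0,0,1]],
  ],
)

```text
time_s: 56.02
tcp_pos: [0.5365, -0.0749, 0.1446]
tcp_rot: [-0.003, 0.707, 0.002, 0.707]
force: [0.2, -0.1, -2.5]
opening: 0.0156
```

play_rows(
  rows=[
    [[0.12,0,0,0,0,0,1],[0,0,0,0,0,0,1]],
  ],
)

```text
time_s: 56.28
tcp_pos: [0.5365, -0.0749, 0.1382]
tcp_rot: [-0.003, 0.707, 0.002, 0.707]
force: [0.3, 0.7, -2.5]
opening: 0.0157
```

play_rows(
  rows=[
    [[0.1,0,0,0,0,0,1],[0,0,0,0,0,0,1]],
  ],
)

```text
time_s: 56.52
tcp_pos: [0.5366, -0.075, 0.1329]
tcp_rot: [-0.003, 0.707, 0.002, 0.707]
force: [0.3, -0.3, -2.4]
opening: 0.0157
```

No contact so far; the skirt is over the rim. Finish down.

play_rows(
  rows=[
    [[0.06,0,0,0,0,0,1],[0,0,0,0,0,0,1]],
  ],
)

```text
time_s: 56.78
tcp_pos: [0.5367, -0.075, 0.1297]
tcp_rot: [-0.003, 0.707, 0.002, 0.707]
force: [-0.2, -0.3, -2.1]
opening: 0.0154
```

play_rows(
  rows=[
    [[0.04,0,0,0,0,0,1],[0,0,0,0,0,0,1]],
  ],
)

```text
time_s: 57.02
tcp_pos: [0.5369, -0.0751, 0.1279]
tcp_rot: [-0.003, 0.707, 0.002, 0.707]
force: [0.4, -0.4, -2.1]
opening: 0.0159
```

play_rows(
  rows=[
    [[0.04,0,0,0,0,0,1],[0,0,0,0,0,0,1],[0,0,0,0,0,0,1]],
  ],
)

```text
time_s: 57.4
tcp_pos: [0.5373, -0.0752, 0.1281]
tcp_rot: [-0.004, 0.706, 0.002, 0.708]
force: [-0.3, -0.4, -2.6]
opening: 0.0158
```

play_rows(
  rows=[
    [[0.03,0,0,0,0,0,1],[0,0,0,0,0,0,1],[0,0,0,0,0,0,1]],
  ],
)

```text
time_s: 57.78
tcp_pos: [0.5375, -0.0752, 0.1277]
tcp_rot: [-0.004, 0.706, 0.002, 0.708]
force: [-0.3, 0.6, 0.3]
opening: 0.0156
```

Force went from −2.5 to ~0: lid is resting. Release and withdraw.

play_rows(
  rows=[
    [[0,0,0,0,0,0,0.6],[0,0,0,0,0,0,0.6],[0,0,0,0,0,0,0.6],[0,0,0,0,0,0,0.6]],
  ],
)

```text
time_s: 58.28
tcp_pos: [0.5381, -0.0754, 0.1276]
tcp_rot: [-0.004, 0.705, 0.002, 0.709]
force: [0.4, -0.4, 0.3]
opening: 0.0375
```

play_rows(
  rows=[
    [[-0.3,0,0,0,0,0,0.6],[-0.6,0,0,0,0,0,0.6],[-0.7,0,0,0,0,0,0.6],[-0.5,0,-0.7,0,0,0,0.6],[0,0,-0.8,0,0,0,0.6]],
  ],
)

```text
time_s: 58.9
tcp_pos: [0.4645, -0.0764, 0.2393]
tcp_rot: [-0.005, 0.704, 0.002, 0.71]
force: [-1.2, -0.7, -0.1]
opening: 0.0375
```

play_rows(
  rows=[
    [[0,0.8,-0.8,0,0,0,0.6],[0,0.9,-0.8,0,0,0,0.6],[0,0.9,-0.4,0,0,0,0.6],[0,0.9,0,0,0,0,0.6],[0,0.5,0,0,0,0,0.6]],
  ],
)

```text
time_s: 59.52
tcp_pos: [0.3595, 0.1259, 0.2443]
tcp_rot: [-0.002, 0.699, -0.001, 0.715]
force: [0.3, 0.0, -0.2]
opening: 0.0373
```

Run:
```python
from h import *
st(); b=shot('scene','s14'); im=shot('top','t8')
H,S,V=cv2.split(cv2.cvtColor(im,cv2.COLOR_BGR2HSV))
def rect(mask,nm,z,roi):
    m=np.zeros(mask.shape,np.uint8); r0,r1,c0,c1=roi; m[r0:r1,c0:c1]=mask[r0:r1,c0:c1]
    c=max(cv2.findContours(m,0,1)[0],key=cv2.contourArea); r=cv2.minAreaRect(c)
    P=np.array([at('top',(q[1],q[0]),z)[:2] for q in cv2.boxPoints(r)]); print(nm,np.round(r[0],1),np.round(r[1],1),round(r[2],1),P.mean(0).round(4))
rect((V<80).astype(np.uint8)*255,'lid',.126,(180,250,312,392))
rect(((H<25)&(S>120)&(V>120)).astype(np.uint8)*255,'bar',.156,(190,235,340,365))
i0=cv2.imread('pics/scene0.png')
cv2.imwrite('pics/cmp.png',np.hstack([cv2.resize(x[130:260,180:440],(400,200),interpolation=2) for x in(i0,b)]))
cv2.imwrite('pics/s14z.png',cv2.resize(b[150:250,260:430],(800,470),interpolation=2))
```

```text
t 59.525 p [0.3595 0.1259 0.2443] F [ 0.34  0.04 -0.21] open 0.0373
[[0.022, -0.002, 1.0], [-0.004, 1.0, 0.002], [-1.0, -0.004, 0.022]] q [ 0.162 -0.071  1.759 -0.008  1.433 -1.409]
lid [351.4 213.4] [52.8 62.7] 88.4 [ 0.5334 -0.074 ]
bar [351.5 211. ] [28.  7.] 90.0 [ 0.5361 -0.0726]
```

View pics/s14z.png

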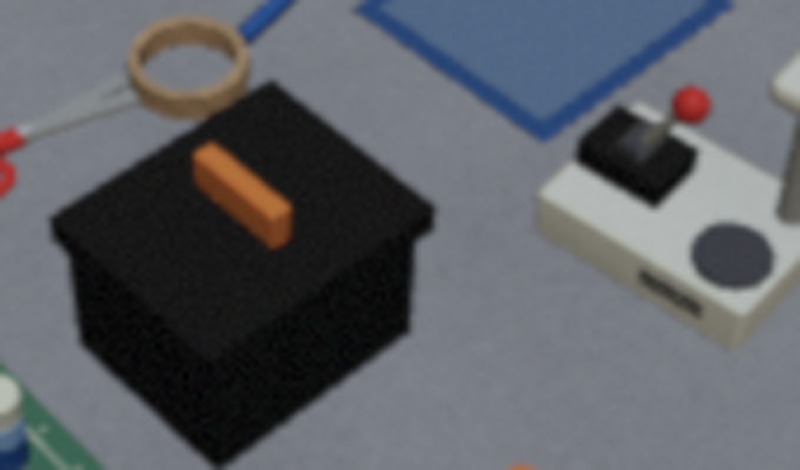

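View pics/cmp.png

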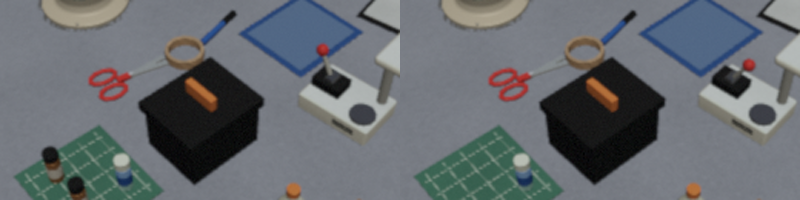

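View pics/t8.png

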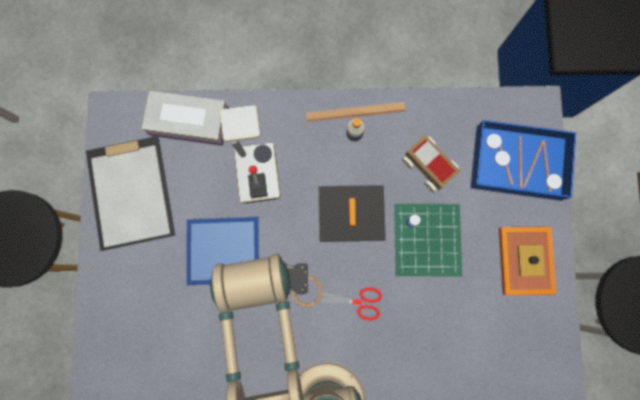

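Run:
```python
from h import *
b=cv2.imread('pics/s14.png');H,S,V=cv2.split(cv2.cvtColor(b,cv2.COLOR_BGR2HSV))
m=(((H<8)|(H>172))&(S>130)&(V>90)); m[:,:370]=0;m[:,425:]=0;m[:150]=0;m[195:]=0
ys,xs=np.nonzero(m); print(ys.mean(),xs.mean())
print(robot.job_done())
```

```text
172.0 406.2439024390244
the job is handed in; nothing more can be done
None
```

The job is handed in at about 60 s of the 210 s allowed. `job_done` gives no verdict, so success rests on my own checks below.

**What I did**
- I switched the curing lamp off, lifted the lid onto the blue mat, and felt cells 4 and 3 with shut fingers. Both were empty: no resistance down to about 80 mm, well below where a cap would sit at 96 mm.
- There were two amber vials on the green mat. I stood one in cell 4 and the other in cell 3 at 8 N grip, lowering each until it just touched its cushion at about 3 N, then refitted the lid.

**Last checks**
- **Toggle:** in the last picture the red ball is at scene pixel (172, 406), which matches the predicted off position.
- **Lid:** it looks level and fully down, within about 2–3 mm of its starting position. The measured force fell to zero before I released it.
- **Vials:** the leaves closed over both stowed vials.
- **Left alone:** the clear vial is still on its mat, and the car and glue look unmoved. The arm is clear of everything.

**What went wrong on the way**
- **Switch:** the first push slipped off the side of the ball, so it took a second push.
- **Lid off the box:** I lifted too early on the first try, before the fingers had closed, and gripped it on the second.
- **Lid refit:** the lid was knocked about 3 cm aside while I was away, so I located it again. My first two grips on its bar, at 40 N and at 20 raised to 30 N, ended with the fingers shut and the bar not held. I did not find out why. A lower grip at 15 N held.

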